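Set the air gaps between relay modules with a spacer block

ROBOT

A 6-joint arm with a two-finger parallel gripper is mounted at the origin on the work surface. World frame = base frame: x ahead of the robot, y to its left, z up, the work surface at z = 0. Lengths are in m, angles in rad, forces in N, time in s.
With the tool pointing down it reaches from about 0.4 to 0.825 m from the base axis. Payload 7 kg.
Tool frame: the origin (TCP) lies on the centre line of the jaws, within the pads' length; the fingertips stand 25 mm ahead of it and the grasp point (between the pads) lies 6 mm ahead of it (arm.finger_overhang is the distance from the TCP to the fingertips, in m); z points along the fingers, y is the direction in which the jaws open and shut (so a half turn about z gives the same grasp; the last joint's range is limited). The gripper opens to 85 mm and grips with 20 to 120 N. Pads are 22 mm wide; open, the fingers measure 114 mm over their backs; the gripper's body (76 mm by 85 mm) begins 54 mm behind the grasp point. The pads swing forward as they close: fully open they stand 13 mm farther back than shut.
Start: joints at [-0.968, 0.359, 0.012, 0, -1.224, -0.288], TCP at [0.209, -0.642, 0.256] pointing down, gripper open.
Joint ranges: [-3.07, 3.07], [-1.43, 2.12], [-1.02, 1.25], [-3.03, 1.67], [-3.05, -0], [-3.03, 3.03]. Speed limits (rad/s): [2.39, 2.39, 3.01, 3.14, 3.14, 3.14].

INTERFACE

Orientations are given as [roll, pitch, yaw] about the fixed x, y, z axes, in that order (R = Rz(yaw) Ry(pitch) Rx(roll)).
In Python, from rig import arm gives the robot as it stands.
- The arm moves only by the tool move_arm, never from a script. Its argument "targets" is one flat list of numbers, 7 for each row, row after row: the turn, a rotation vector about the tool's x, y, z in rad, then the shift along the tool's x, y, z in mm, then the gripper's target within -1 to 1 (shut at 1, half-way at 0, fully open at -1). In form: [ax, ay, az, dx, dy, dz, jaw, ax, ay, az, dx, dy, dz, jaw, ...]. A call has 1 to 12 rows; each row shifts and turns the pose as measured when the row begins, along the tool's axes as they then stand; what a row does not reach is not made up. A row lasts 1/8 s, in which the tool goes at most 62.5 mm and 10.7 degrees, less where a joint would pass 70% of its speed; a pose out of reach is approached as far as the arm can. A call with a gripper value outside its range is refused whole. The fingers move at their own pace and stop on an object; "squeeze" is the grip in N (left out, the last holds). Time passes only in rows, so rows that do not move let the fingers close. It gives the time, the measured TCP pose, the force and the opening at its end, in the units of the state.
- arm.sense(): the state, without advancing time (a new reading comes with each control period).
- arm.snapshot(name): name is "scene" or "top" or "wrist"; returns (picture, depth): 384x512x3 uint8, blue, green, red; 384x512 float32, m along the optical axis (not along the pixel's ray), 0 where there is no reading.
- arm.camera_params(name): a dict with "mtx" (3x3 intrinsics, pixels), "k1" (the pictures are not rectified: a ray, as slopes to the right and down, at radius r is drawn at 1 + k1 r^2 times it, then the intrinsics apply), "extrinsics" (4x4, takes a point from camera to world coordinates); the wrist camera has in their place "mount" (4x4, takes a point from camera to tool coordinates, whose origin is the TCP and whose axes are the flange's). Camera axes: x right, y down, z forward; pixel columns grow to the right and rows downward; lengths in m; the calibration is good to about 2 mm. A picture is of the moment at which its call begins: read the wrist's pose just before it. camera_params takes no time and is no camera call.
- arm.hand_in(): hands the job in, once; it reports no verdict.
The state is a dict: "time_s": time; "joint_positions": joint angles; "qd": joint speeds; "effort": joint torques, N m; "tool_pos": TCP position; "tcp_rot": TCP orientation; "contact_force": force on the tool from outside, world axes, zero at the start; "moment": the same for the moment, N m; "grip_width": finger opening in m.
Only numpy, scipy, OpenCV 4.12 (cv2) and the standard library are available. Lean on these libraries where they do the work, as an engineer would, in place of code of your own. Each camera call takes 0.05 s, during which the arm holds its last target.

TASK

With the spacer block, set equal air gaps between the three relay modules on the rail, starting from the locked one next to the end clamp: stand the block on the rail against it, slide the next module up by feel until the block is snug between the two, pinched gently with about 5 N for a moment, then lift the block out and step it along to do the same with the last module. Never push a module with more than 18 N, and do not shift the module already set. Finally stand the block back on the panel on the robot's side of the rail, and leave the other things there alone.

Things in the scene. Friction and masses are not known exactly. Their poses are not given: they have to be found in the camera images.
- panel: Fixed slotted aluminium panel, 300 (x) by 500 (y) by 30 mm thick. Origin: centre of its underside, on the bench; x away from the robot, y to the robot's left along the rail, z up. Its near half (x below 0) is free but for the loose things; parallel to the rail at x = +87.5 mm runs a cable duct, 25 mm wide, 34 mm tall above the panel.
- rail (a point): Middle of the top of the steel mounting rail, on the panel's centre line (x = 0), 7.5 mm above the panel, 37.5 mm above the bench. Rail 35 mm wide, 400 mm long along the panel's y; the block can stand on it. On it, 36 mm tall, terminal blocks and an end clamp fill y = -181 to -122.5 mm; another end clamp, 8.5 mm wide, is at y = +178 mm.
- relay_fixed: Locked light-grey relay module, next to the terminal blocks and end clamp (lowest y): it does not move, the row starts from it. 22.5 mm wide along the rail (y), 74 mm long across it (x), 40.5 mm tall; flat sides; above 27.5 mm only a 46 mm long nose. Origin: centre of the underside, on the rail top; axes as the panel.
- relay_middle: Next relay module along +y, starting 40 to 70 mm clear of the locked one. Slides along the rail (y) only, cannot tip, rail-clip friction 10 N (so 15 N pushes the block with 5 N), stays where left. 22.5 mm wide along the rail (y), 74 mm long across it (x), 40.5 mm tall; flat sides; above 27.5 mm only a 46 mm long nose. Origin: centre of the underside, on the rail top; axes as the panel.
- relay_end: Last relay module, at least 50 mm clear of the middle one at the start, slides alike against 10 N; the middle one gives way if pushed so hard through the block. 22.5 mm wide along the rail (y), 74 mm long across it (x), 40.5 mm tall; flat sides; above 27.5 mm only a 46 mm long nose. Origin: centre of the underside, on the rail top; axes as the panel.
- spacer: Plain aluminium spacer block, loose, 36 mm (x) by 15 mm (y) by 72 mm tall, about 105 g, standing on the panel on the robot's side of the rail. Its 15 mm thickness sets the gap; standing on the rail it rises 31.5 mm above the modules, where it can be held by its 36 mm width. Origin: centre of its underside.
- bracket: Bystander: small steel angle bracket, 40 x 30 mm, 40 mm tall, on the panel on the robot's side of the rail. Origin: centre of its underside. Leave alone.
- cylinder: Bystander: compact pneumatic cylinder standing on the panel on the robot's side of the rail, 36 x 36 mm, 54 mm tall with rod. Origin: centre of its underside. Leave alone.
- screwdriver: Bystander: screwdriver, 170 mm long, lying on the panel behind the cable duct. Origin: underside, about its middle. Leave alone.

How it is judged:
By the outcome, as a careful person would: the job done as asked, in the order asked, and still so for the second after the job is handed in, with the robot touching nothing.
It also fails if it takes over 72 s, if anything falls off the work surface, if the arm or the gripper's body presses on something with over 40 N, if the wrist force passes 120 N, or if a joint passes its speed limit or range.

## Working session

There is one attempt and no reset: what is moved stays moved. The work goes in short steps, Python scripts to look and compute and a tool call to move; the robot and the scene stay as the last step left them, time stands still between calls to the robot, and variables do not carry over. Pictures are saved under pics/ and viewed, and the job is handed in when it is done.

Besides the shell and the picture viewer there is one more tool, called after ">>>" by a JSON object that holds its "fn" and its "kwargs", one argument or row to a line. move_arm: Moves the arm, as the interface text tells. Its arguments: {"type":"object","properties":{"targets":{"type":"array"},"squeeze":{"type":"number"}},"required":["targets"]}

```bash
ls -la; mkdir -p pics; python3 - <<'E'
from rig import arm
import cv2,numpy as np
s=arm.sense(); print(s, arm.finger_overhang)
for n in("scene","top"):
    p=arm.camera_params(n); print(n,p)
    im,d=arm.snapshot(n); cv2.imwrite(f'pics/{n}0.png',im); np.save(f'pics/{n}0.npy',d); 
print(arm.camera_params("wrist"))
E
```

```text
total 12
drwxr-xr-x  3 agent agent 4096 Dec  6 01:08 .
drwxr-xr-x 23 root  root  4096 Dec  6 01:08 ..
drwxr-xr-x  2 agent agent 4096 Dec  6 01:08 pics
{'time_s': 0.0, 'joint_positions': array([-9.67902689e-01,  3.59402786e-01,  1.10607233e-02, -3.51894839e-04,
       -1.22409468e+00, -2.88084083e-01]), 'qd': array([-9.21548299e-04,  5.99536253e-04, -1.43260707e-03,  9.36831451e-04,
        1.60750982e-05,  7.56471832e-04]), 'effort': array([-9.78956741e-04, -5.83318162e+01,  2.93436724e+01,  6.93710312e+00,
       -5.85641086e-03,  8.20328091e-05]), 'tool_pos': array([ 0.20883727, -0.64142054,  0.25535386]), 'tcp_rot': array([ 3.13992584e+00, -1.48945037e-04, -2.82690282e+00]), 'contact_force': array([-0.12853547, -0.60201458,  0.54452247]), 'moment': array([-0.01057056,  0.03379406,  0.07684989]), 'grip_width': 0.08572974477517052} 0.025
scene {'mtx': array([[411.55999651,   0.        , 253.59939797],
       [  0.        , 411.55999651, 191.28292587],
       [  0.        ,   0.        ,   1.        ]]), 'k1': -0.13346505578757425, 'extrinsics': array([[ 0.8672326 ,  0.32932948, -0.3
[... 504 characters left out ...]
484426, -0.05419774,  0.02943083],
       [ 0.054004  , -0.03378686, -0.99796895,  0.76440433],
       [ 0.        ,  0.        ,  0.        ,  1.        ]])}
{'mtx': array([[294.87142395,   0.        , 254.90493531],
       [  0.        , 294.87142395, 191.37100765],
       [  0.        ,   0.        ,   1.        ]]), 'k1': -0.07152605138439508, 'mount': array([[-1.11193989e-03, -9.62821680e-01, -2.70135476e-01,
         6.87354038e-02],
       [ 9.99999259e-01, -1.20459072e-03,  1.77196279e-04,
         3.77498903e-04],
       [-4.96011108e-04, -2.70135079e-01,  9.62822306e-01,
        -1.16215610e-01],
       [ 0.00000000e+00,  0.00000000e+00,  0.00000000e+00,
         1.00000000e+00]])}
```

View pics/top0.png

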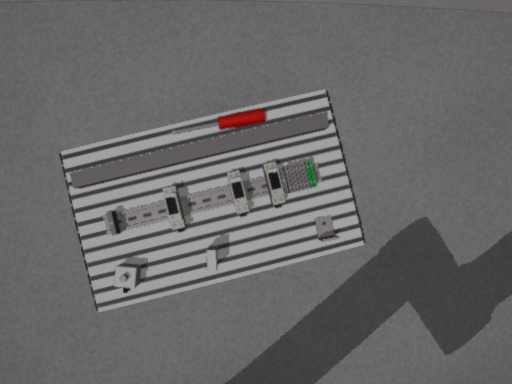

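View pics/scene0.png

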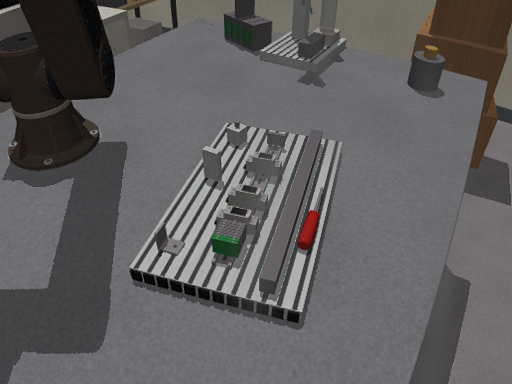

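```bash
cat > h.py <<'E'
import numpy as np, cv2
from scipy.spatial.transform import Rotation as Ro
def K(p): return p['mtx'],p['k1']
def undist(p,uv):
    uv=np.asarray(uv,float).reshape(-1,2); M,k=K(p)
    d=np.c_[(uv[:,0]-M[0,2])/M[0,0],(uv[:,1]-M[1,2])/M[1,1]]
    return cv2.undistortPoints(uv.reshape(-1,1,2),M,np.array([k,0,0,0,0.])).reshape(-1,2)
def ext(p,s=None):
    if 'extrinsics' in p: return p['extrinsics']
    T=np.eye(4);T[:3,:3]=Ro.from_euler('xyz',s['tcp_rot']).as_matrix();T[:3,3]=s['tool_pos']
    return T@p['mount']
def onplane(p,uv,z,s=None):
    E=ext(p,s);r=np.c_[undist(p,uv),np.ones(len(np.reshape(uv,(-1,2))))]@E[:3,:3].T
    o=E[:3,3];return o+r*((z-o[2])/r[:,2])[:,None]
def proj(p,P,s=None):
    E=ext(p,s);P=np.asarray(P,float).reshape(-1,3);c=(P-E[:3,3])@E[:3,:3]
    M,k=K(p);x=c[:,:2]/c[:,2:];r2=(x**2).sum(1,keepdims=True);x=x*(1+k*r2)
    return x@np.diag([M[0,0],M[1,1]])+[M[0,2],M[1,2]]
def cloud(p,d,s=None):
    E=ext(p,s);h,w=d.shape;u,v=np.meshgrid(np.arange(w),np.arange(h))
    x=undist(p,np.c_[u.ravel(),v.ravel()]);P=np.c_[x,np.ones(len(x))]*d.reshape(-1,1)
    P=P@E[:3,:3].T+E[:3,3];return P.reshape(h,w,3)
E
python3 - <<'E'
from h import *
from rig import arm
p=arm.camera_params('top');im=cv2.imread('pics/top0.png');d=np.load('pics/top0.npy')
C=cloud(p,d);Z=C[...,2]
print(np.percentile(Z[d>0],[1,10,25,50,75,90,99]))
m=((Z>0.018)&(d>0)).astype(np.uint8)
m=cv2.morphologyEx(m,cv2.MORPH_OPEN,np.ones((3,3)));m=cv2.morphologyEx(m,cv2.MORPH_CLOSE,np.ones((9,9)))
cs,_=cv2.findContours(m,0,2);c=max(cs,key=cv2.contourArea)
P=onplane(p,c.reshape(-1,2),0.03)
r=cv2.minAreaRect((P[:,:2]*1000).astype(np.float32));print(r)
# heights of blobs
v=np.clip((Z-0.02)/0.1,0,1)*255
cv2.imwrite('pics/z0.png',cv2.resize(cv2.applyColorMap(v.astype(np.uint8),2)[80:330,50:380],None,fx=2.3,fy=2.3))
cv2.imwrite('pics/t0c.png',cv2.resize(im[80:330,50:380],None,fx=2.4,fy=2.4,interpolation=cv2.INTER_CUBIC))
E
```

```text
[-0.00346892 -0.00131887 -0.00040393  0.00071066  0.00278991  0.03117242
  0.07266081]
((564.3194580078125, 59.2568359375), (300.61578369140625, 507.45751953125), 13.427868843078613)
```

View pics/z0.png

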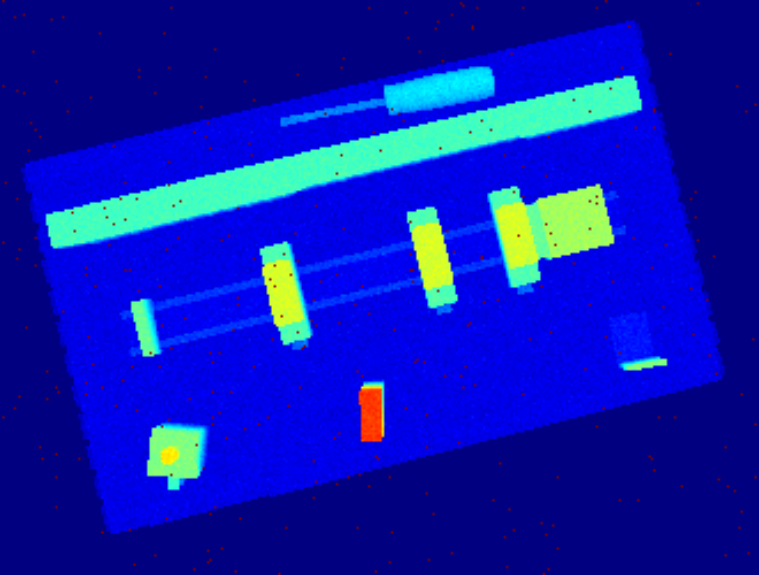

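View pics/t0c.png

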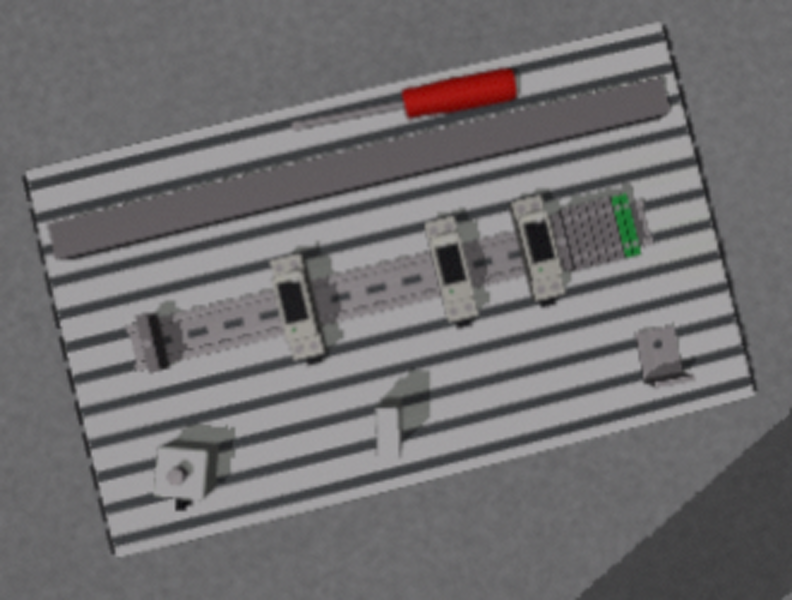

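```bash
python3 - <<'E'
from h import *
from rig import arm
p=arm.camera_params('top');d=np.load('pics/top0.npy')
C=cloud(p,d);Z=C[...,2]
c0=np.array([.564,.059]);
def frame(yaw): return np.array([[np.cos(yaw),-np.sin(yaw)],[np.sin(yaw),np.cos(yaw)]])
def loc(P,yaw): return (P[...,:2]-c0)@frame(yaw)
yaw=np.radians(13.43);L=loc(C,yaw)
v=(d>0)&(abs(L[...,0])<.14)&(abs(L[...,1])<.245)
pz=v&(Z>.02)&(Z<.0345)&(L[...,0]<-.03)
A=np.c_[C[pz][:,:2],np.ones(pz.sum())];co,*_=np.linalg.lstsq(A,C[pz][:,2],rcond=None);print('panel plane',co,A[:,:2].mean(0)@co[:2]+co[2])
H=Z-(C[...,0]*co[0]+C[...,1]*co[1]+co[2])+.03
print('H std',np.std(H[pz]))
# duct yaw
dm=(d>0)&(H>.055)&(H<.072)&(L[...,0]>.065)&(L[...,0]<.11)&(abs(L[...,1])<.23)
m=dm.astype(np.uint8);cs,_=cv2.findContours(m,0,2);c=max(cs,key=cv2.contourArea)
Q=C[...,:2][dm];U,S,Vt=np.linalg.svd(Q-Q.mean(0),full_matrices=False);print('duct dir',Vt[0],'yaw',np.degrees(np.arctan2(-Vt[0,0],Vt[0,1])), 'n',Vt[1])
cl=Q.mean(0)
def blob(name,h0,h1,x0,x1,y0,y1):
    m=((d>0)&(H>h0)&(H<h1)&(L[...,0]>x0)&(L[...,0]<x1)&(L[...,1]>y0)&(L[...,1]<y1)).astype(np.uint8)
    n,lab,st,ce=cv2.connectedComponentsWithStats(m,connectivity=4)
    for i in range(1,n):
        if st[i,4]<8: continue
        P=C[lab==i];r=cv2.minAreaRect((P[:,:2]*1000).astype(np.float32))
        lp=loc(P,yaw)*1000
        print(name,st[i,4],'h',np.round(np.median(H[lab==i])*1e3,1),np.round(r[0],1),np.round(r[1],1),np.round(r[2],1),'loc min',np.round(np.percentile(lp,1,axis=0),1),'max',np.round(np.percentile(lp,99,axis=0),1),'mean',lp.mean(0).round(1))
blob('duct',.055,.072,.065,.11,-.25,.25)
blob('noses',.0735,.085,-.06,.06,-.2,.2)
blob('shoulders',.057,.085,-.06,.06,-.2,.2)
blob('near',.045,.125,-.16,-.05,-.25,.25)
blob('spacer',.09,.125,-.16,-.05,-.25,.25)
E
```

```text
panel plane [-0.00068349 -0.00053414  0.03076949] 0.030419735073032934
H std 0.0012972303684034936
duct dir [ 0.2336017  -0.97233237] yaw -166.49078779353894 n [0.97233237 0.2336017 ]
duct 4033 h 63.8 [648.7  80.3] [ 28.2 459.7] 13.4 loc min [  74.  -224.3] max [100.7 226.3] mean [87.4  4.5]
noses 14 h 74.3 [615.7 -84.7] [ 3.7 11.1] 44.8 loc min [  13.3 -156. ] max [  20.6 -146.4] mean [  17. -151.]
noses 16 h 74.6 [614.6 -68.4] [6.2 9.5] 29.8 loc min [  15.7 -140.1] max [  22.6 -130.9] mean [  19.5 -134.9]
noses 14 h 74.3 [615.3 -91.3] [6.1 7.4] 44.8 loc min [  11.1 -162. ] max [  18.1 -154.8] mean [  14.7 -158. ]
noses 357 h 78.1 [591.4 -46.6] [46.8 22.4] 13.7 loc min [ -20.9 -119.9] max [ 24.7 -98. ] mean [   1.8 -108.8]
noses 8 h 73.7 [611.7 -97.2] [3.2 5.4] 63.4 loc min [   8.3 -164.9] max [  13.1 -160.6] mean [  10.3 -162.8]
noses 8 h 74.0 [608.9 -75.2] [2.5 7.3] 43.5 loc min [  10.2 -144. ] max [  14.7 -137.8] mean [  12.3 -140.6]
noses 11 h 74.0 [604.9 -79.9] [4.9 8.7] 44.3 loc min [   3.9 -147. ] max [  11.8 -140.8] mean [   7.7 -144.2]
noses 12 h 74.7 [604.5 -87.1] [ 2.1 10
[... 1023 characters left out ...]
 -55.2] max [ 37.3 -33.1] mean [  1.  -44.1]
shoulders 569 h 77.1 [549.1 126.6] [73.9 21.1] 13.7 loc min [-34.9  58.7] max [37.2 79.5] mean [ 0.8 68.4]
shoulders 165 h 66.9 [523.1 232. ] [41.9  9.7] 13.7 loc min [-19.9 172.9] max [ 21.2 182.2] mean [  0.9 176.7]
near 73 h 68.5 [ 492.8 -145.4] [ 4.2 30. ] 9.2 loc min [-119.8 -197.1] max [-113.8 -167.5] mean [-116.1 -181.5]
near 262 h 101.3 [462.3  61. ] [36.2 15.2] 1.3 loc min [-116.6   14.9] max [-79.7  34.7] mean [-96.5  24.3]
near 553 h 69.5 [425.6 208.8] [36.4 45.8] 85.0 loc min [-120.1  155.7] max [-74.1 196.2] mean [-95.2 174.7]
spacer 213 h 101.6 [462.2  61.4] [36.  14.8] 0.1 loc min [-116.6   15.5] max [-80.5  34.8] mean [-98.   25.3]
```

```bash
cat > plan.py <<'E'
from h import *
from rig import arm
YAW=np.radians(13.5); ORG=np.array([.5645,.0590])
ex=np.array([np.cos(YAW),np.sin(YAW)]);ey=np.array([-np.sin(YAW),np.cos(YAW)])
def W(x,y): return ORG+x/1e3*ex+y/1e3*ey
def Lc(P): d=(np.asarray(P)[:2]-ORG)*1e3; return np.array([d@ex,d@ey])
def st():
    s=arm.sense();f=s['contact_force']
    print('t',round(s['time_s'],2),'tcp mm',(s['tool_pos']*1e3).round(1),'loc',Lc(s['tool_pos']).round(1),'rpy deg',np.degrees(s['tcp_rot']).round(2),'F loc',[round(float(f[:2]@ex),1),round(float(f[:2]@ey),1),round(float(f[2]),1)],'grip',round(s['grip_width']*1e3,1));return s
def rows(target,yawdeg,n,jaw,s=None):
    "n equal rows from current pose to target [m], final tool straight down with yaw"
    s=s or arm.sense();R0=Ro.from_euler('xyz',s['tcp_rot']);R1=Ro.from_euler('xyz',[np.pi,0,np.radians(yawdeg)])
    rv=(R0.inv()*R1).as_rotvec();p0=s['tool_pos'];dp=(np.array(target)-p0)/n;out=[]
    for i in range(n):
        R=R0*Ro.from_rotvec(rv*i/n);sh=R.inv().apply(dp)*1e3
        out.append([*(rv/n).round(3),*sh.round(1),jaw])
    for o in out: print([float(v) for v in o])
E
python3 - <<'E'
from plan import *
s=st()
rows([.45,-.25,.25],-125,8,-1,s)
print()
s=dict(s);s['tool_pos']=np.array([.45,-.25,.25]);s['tcp_rot']=np.array([np.pi,0,np.radians(-125)])
rows([.4625,.0605,.22],-89.5,7,-1,s)
E
```

```text
t 0.1 tcp mm [ 208.9 -641.5  255.4] loc [-509.3 -598.1] rpy deg [ 1.7991e+02 -1.0000e-02 -1.6197e+02] F loc [-0.7, -0.0, 0.0] grip 85.1
[0.0, 0.0, -0.081, -43.8, 37.2, 0.7, -1.0]
[0.0, 0.0, -0.081, -46.7, 33.5, 0.7, -1.0]
[0.0, 0.0, -0.081, -49.2, 29.7, 0.7, -1.0]
[0.0, 0.0, -0.081, -51.4, 25.6, 0.7, -1.0]
[0.0, 0.0, -0.081, -53.3, 21.4, 0.7, -1.0]
[0.0, 0.0, -0.081, -54.9, 17.0, 0.7, -1.0]
[0.0, 0.0, -0.081, -56.1, 12.5, 0.7, -1.0]
[0.0, 0.0, -0.081, -56.9, 8.0, 0.7, -1.0]

[0.0, 0.0, -0.089, -37.4, 24.0, 4.3, -1.0]
[0.0, 0.0, -0.089, -39.3, 20.6, 4.3, -1.0]
[0.0, 0.0, -0.089, -41.0, 17.0, 4.3, -1.0]
[0.0, 0.0, -0.089, -42.3, 13.3, 4.3, -1.0]
[0.0, 0.0, -0.089, -43.4, 9.5, 4.3, -1.0]
[0.0, 0.0, -0.089, -44.0, 5.7, 4.3, -1.0]
[0.0, 0.0, -0.089, -44.4, 1.8, 4.3, -1.0]
```

>>> {"fn": "move_arm", "kwargs": {
  "targets": [0, 0, -0.08, -44, 37, 0, -1, 0, 0, -0.08, -47, 33, 0, -1, 0, 0, -0.08, -49, 30, 0, -1, 0, 0, -0.08, -51, 26, 0, -1, 0, 0, -0.08, -53, 21, 0, -1, 0, 0, -0.08, -55, 17, 0, -1, 0, 0, -0.08, -56, 12, 0, -1, 0, 0, -0.08, -57, 8, 0, -1]
}}

```text
time_s: 1.1
tool_pos: [0.452, -0.2404, 0.2521]
tcp_rot: [3.135, 0.002, -2.174]
contact_force: [0.9, -1.4, 0.0]
grip_width: 0.0854
```

```bash
python3 - <<'E'
from plan import *
s=st()
rows([.4625,.0605,.2],-89.5,8,-1,s)
E
```

```text
t 1.1 tcp mm [ 452.  -240.4  252.1] loc [-179.3 -264.8] rpy deg [ 1.7961e+02  1.2000e-01 -1.2454e+02] F loc [0.6, -1.5, 0.0] grip 85.4
[0.001, 0.001, -0.076, -31.7, 20.2, 6.7, -1.0]
[0.001, 0.001, -0.076, -33.2, 17.7, 6.7, -1.0]
[0.001, 0.001, -0.076, -34.4, 15.1, 6.7, -1.0]
[0.001, 0.001, -0.076, -35.5, 12.5, 6.6, -1.0]
[0.001, 0.001, -0.076, -36.3, 9.7, 6.6, -1.0]
[0.001, 0.001, -0.076, -37.0, 6.9, 6.6, -1.0]
[0.001, 0.001, -0.076, -37.4, 4.1, 6.6, -1.0]
[0.001, 0.001, -0.076, -37.6, 1.2, 6.5, -1.0]
```

>>> {"fn": "move_arm", "kwargs": {
  "targets": [0, 0, -0.076, -32, 20, 7, -1, 0, 0, -0.076, -33, 18, 7, -1, 0, 0, -0.076, -34, 15, 7, -1, 0, 0, -0.076, -35, 12, 7, -1, 0, 0, -0.076, -36, 10, 7, -1, 0, 0, -0.076, -37, 7, 7, -1, 0, 0, -0.076, -37, 4, 6, -1, 0, 0, -0.076, -35, 1, 5, -1, 0, 0, 0, 0, 0, 0, -1]
}}

```text
time_s: 2.22
tool_pos: [0.4588, 0.0696, 0.1975]
tcp_rot: [3.135, 0.006, -1.539]
contact_force: [0.5, -0.6, -0.1]
grip_width: 0.0852
```

```bash
python3 - <<'E'
from plan import *
s=st()
im,d=arm.snapshot('wrist');cv2.imwrite('pics/w1.png',im)
p=arm.camera_params('wrist');C=cloud(p,d,s);Z=C[...,2]
m=((d>0)&(Z>.09)&(Z<.112)).astype(np.uint8)
n,lab,stt,ce=cv2.connectedComponentsWithStats(m)
for i in range(1,n):
    if stt[i,4]<60: continue
    P=C[lab==i];print(stt[i],np.median(P[:,2]),cv2.minAreaRect((P[:,:2]*1000).astype(np.float32)))
rows([.4625,.0605,.1],-89.5,4,-1,s)
E
```

```text
t 2.23 tcp mm [458.8  69.6 197.5] loc [-100.3   34.9] rpy deg [179.61   0.32 -88.15] F loc [0.3, -0.7, -0.1] grip 85.2
[ 226  177   48   23 1060] 0.10048111263606636 ((462.1964111328125, 60.6005859375), (35.66304397583008, 15.709236145019531), 1.7331311702728271)
[0.002, 0.001, 0.006, 2.4, -1.0, 24.4, -1.0]
[0.002, 0.001, 0.006, 2.4, -1.0, 24.4, -1.0]
[0.002, 0.001, 0.006, 2.4, -1.0, 24.4, -1.0]
[0.002, 0.001, 0.006, 2.3, -0.9, 24.4, -1.0]
```

View pics/w1.png

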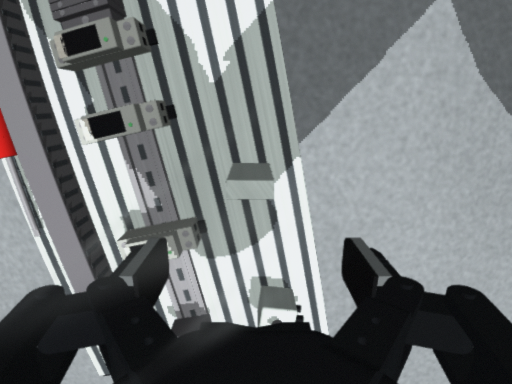

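>>> {"fn": "move_arm", "kwargs": {
  "targets": [0.003, 0, 0.003, 2.5, -1, 24, -1, 0.002, 0.001, 0.003, 2.5, -1, 24, -1, 0.002, 0.001, 0.003, 2.5, -1, 24, -1, 0, 0.001, 0.003, 1.5, -1, 22, -1, 0, 0, 0, 0, 0, 0, -1]
}}

```text
time_s: 2.9
tool_pos: [0.4626, 0.0567, 0.1019]
tcp_rot: [-3.141, 0.003, -1.559]
contact_force: [0.3, 0.2, -0.2]
grip_width: 0.0852
```

```bash
python3 - <<'E'
from plan import *
s=st();rows([.4625,.0605,.1],-89,1,-1,s)
E
```

```text
t 2.9 tcp mm [462.6  56.7 101.9] loc [-99.6  21.5] rpy deg [-1.7994e+02  1.5000e-01 -8.9320e+01] F loc [0.4, 0.1, -0.2] grip 85.2
[-0.001, 0.003, -0.006, -3.8, 0.1, 1.9, -1.0]
```

>>> {"fn": "move_arm", "kwargs": {
  "targets": [0, 0.003, -0.006, -4, 0, 2, -1, 0, 0, 0, 0, 0, 0, 0.5, 0, 0, 0, 0, 0, 0, 1, 0, 0, 0, 0, 0, 0, 1, 0, 0, 0, 0, 0, 0, 1, 0, 0, 0, 0, 0, 0, 1],
  "squeeze": 40
}}

```text
time_s: 3.65
tool_pos: [0.4638, 0.0611, 0.1027]
tcp_rot: [-3.137, 0.001, -1.553]
contact_force: [0.2, -0.3, -1.8]
grip_width: 0.0351
```

```bash
python3 - <<'E'
from plan import *
s=st()
E
```

```text
t 3.65 tcp mm [463.8  61.1 102.7] loc [-97.4  25.5] rpy deg [-1.7972e+02  8.0000e-02 -8.9000e+01] F loc [0.2, -0.3, -1.8] grip 35.1
```

```bash
python3 - <<'E'
from plan import *
s=st();rows([*s['tool_pos'][:2],.178],-89,2,1,s)
s=dict(s);s['tool_pos']=s['tool_pos']*[1,1,0]+[0,0,.178]
print(W(.5,-85.5))
rows([*W(.5,-85.5),.178],-76.5,5,1,s)
E
```

```text
t 3.65 tcp mm [463.8  61.1 102.7] loc [-97.4  25.5] rpy deg [-1.7972e+02  8.0000e-02 -8.9000e+01] F loc [0.2, -0.3, -1.8] grip 35.1
[-0.002, 0.001, 0.0, -0.1, -0.2, -37.6, 1.0]
[-0.002, 0.001, 0.0, -0.0, -0.1, -37.6, 1.0]
[ 0.58494576 -0.02402091]
[-0.001, 0.0, -0.044, 17.4, -23.9, 0.1, 1.0]
[-0.001, 0.0, -0.044, 18.5, -23.1, 0.1, 1.0]
[-0.001, 0.0, -0.044, 19.5, -22.3, 0.1, 1.0]
[-0.001, 0.0, -0.044, 20.4, -21.4, 0.0, 1.0]
[-0.001, 0.0, -0.044, 21.3, -20.5, 0.0, 1.0]
```

>>> {"fn": "move_arm", "kwargs": {
  "targets": [0, 0, 0, 0, 0, -37, 1, 0, 0, 0, 0, 0, -38, 1, -0.001, 0, -0.044, 17, -24, 0, 1, -0.001, 0, -0.044, 18, -23, 0, 1, -0.001, 0, -0.044, 19, -22, 0, 1, -0.001, 0, -0.044, 20, -21, 0, 1, -0.001, 0, -0.044, 18, -18, 0, 1, 0, 0, 0, 0, 0, 0, 1]
}}

```text
time_s: 4.65
tool_pos: [0.5834, -0.0218, 0.1792]
tcp_rot: [3.14, 0.001, -1.325]
contact_force: [-0.0, 0.5, -1.8]
grip_width: 0.0351
```

```bash
python3 - <<'E'
from plan import *
s=st();rows([*W(.5,-85.5),.178],-76.5,1,1,s)
im,d=arm.snapshot('wrist');cv2.imwrite('pics/w2.png',im)
p=arm.camera_params('wrist');C=cloud(p,d,s);Z=C[...,2]
np.save('pics/w2.npy',C)
L=(C[...,:2]-ORG)*1e3;L=np.stack([L@ex,L@ey],-1)
m=((d>0)&(Z>.0745)&(Z<.083)&(abs(L[...,0])<25)).astype(np.uint8)
n,lab,stt,ce=cv2.connectedComponentsWithStats(m)
for i in range(1,n):
    if stt[i,4]<60: continue
    l=L[lab==i];P=C[lab==i];print(stt[i],np.median(P[:,2]),np.percentile(l,[1,99],axis=0).round(1).tolist(),cv2.minAreaRect((P[:,:2]*1000).astype(np.float32))[1:])
E
```

```text
t 4.65 tcp mm [583.4 -21.8 179.2] loc [ -0.5 -83. ] rpy deg [ 1.7989e+02  6.0000e-02 -7.5920e+01] F loc [0.1, 0.5, -1.8] grip 35.1
[0.002, 0.001, 0.01, 2.5, -1.0, 1.2, 1.0]
[ 222  151   63   30 1827] 0.07695652276463924 [[-21.9, -120.4], [23.9, -98.4]] ((46.72521209716797, 22.51416015625), 13.661757469177246)
```

View pics/w2.png

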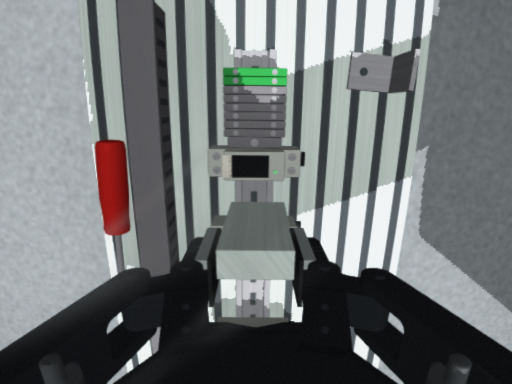

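>>> {"fn": "move_arm", "kwargs": {
  "targets": [0.002, 0, 0.005, 2.5, -1.5, 5, 1, 0, 0, 0.005, 0.5, 0, 20, 1, 0, 0, 0, 0, 0, 22, 1, 0, 0, 0, 0, 0, 14, 1, 0, 0, 0, 0, 0, 2, 1, 0, 0, 0, 0, 0, 0, 1]
}}

```text
time_s: 5.45
tool_pos: [0.5828, -0.0223, 0.1148]
tcp_rot: [-3.141, 0.002, -1.336]
contact_force: [0.1, 0.2, -0.8]
grip_width: 0.0353
```

```bash
python3 - <<'E'
from plan import *
s=st();rows([*W(1,-86),.112],-76.5,1,1,s)
E
```

```text
t 5.45 tcp mm [582.8 -22.3 114.8] loc [ -1.2 -83.3] rpy deg [-1.7995e+02  9.0000e-02 -7.6520e+01] F loc [0.1, 0.2, -0.8] grip 35.3
[-0.001, 0.002, -0.0, 2.7, -2.2, 2.8, 1.0]
```

>>> {"fn": "move_arm", "kwargs": {
  "targets": [0, 0, 0, 3, -2.5, 0, 1, 0, 0, 0, 0, -0.5, 2, 1, 0, 0, 0, 0, 0, 1, 1, 0, 0, 0, 0, 0, 0, 1]
}}

```text
time_s: 5.95
tool_pos: [0.5877, -0.0244, 0.1134]
tcp_rot: [-3.138, 0.002, -1.336]
contact_force: [1.2, -0.6, -0.9]
grip_width: 0.035
```

```bash
python3 - <<'E'
from plan import *
s=st();rows([*W(1,-86),.110],-76.5,1,1,s)
E
```

```text
t 5.95 tcp mm [587.7 -24.4 113.4] loc [  3.1 -86.6] rpy deg [-1.7977e+02  9.0000e-02 -7.6520e+01] F loc [1.0, -0.8, -0.9] grip 35.0
[-0.004, 0.002, -0.0, -0.5, 2.1, 3.4, 1.0]
```

>>> {"fn": "move_arm", "kwargs": {
  "targets": [0, 0, 0, 0, 1.5, 1, 1, 0, 0, 0, 0, 0, 1, 1, 0, 0, 0, 0, 0, 0.7, 1, 0, 0, 0, 0, 0, 0.5, 1]
}}

```text
time_s: 6.45
tool_pos: [0.5861, -0.0248, 0.1101]
tcp_rot: [-3.138, 0.002, -1.336]
contact_force: [-0.7, 0.0, 0.9]
grip_width: 0.0351
```

>>> {"fn": "move_arm", "kwargs": {
  "targets": [0, 0, 0, 0, 0, 0.6, 1, 0, 0, 0, 0, 0, 0.3, 1]
}}

```text
time_s: 6.7
tool_pos: [0.5861, -0.0249, 0.11]
tcp_rot: [-3.137, 0.001, -1.335]
contact_force: [-1.6, 0.6, 2.5]
grip_width: 0.0353
```

```bash
python3 - <<'E'
from plan import *
s=st()
E
```

```text
t 6.7 tcp mm [586.1 -24.9 110. ] loc [  1.4 -86.7] rpy deg [-1.7977e+02  7.0000e-02 -7.6500e+01] F loc [-1.4, 0.9, 2.5] grip 35.3
```

>>> {"fn": "move_arm", "kwargs": {
  "targets": [0, 0, 0, 1.2, 0, -0.2, 1, 0, 0, 0, 1, 0, 0, 1, 0, 0, 0, 0.7, 0, 0, 1]
}}

```text
time_s: 7.08
tool_pos: [0.5871, -0.0277, 0.1101]
tcp_rot: [-3.137, 0.001, -1.335]
contact_force: [-1.3, 0.8, 0.6]
grip_width: 0.0354
```

```bash
python3 - <<'E'
from plan import *
s=st()
E
```

```text
t 7.08 tcp mm [587.1 -27.7 110.1] loc [  1.7 -89.6] rpy deg [-1.7973e+02  8.0000e-02 -7.6490e+01] F loc [-1.0, 1.1, 0.6] grip 35.4
```

>>> {"fn": "move_arm", "kwargs": {
  "targets": [0, 0, 0, 0.7, 0, 0, 1, 0, 0, 0, 0.5, 0, 0, 1]
}}

```text
time_s: 7.32
tool_pos: [0.5874, -0.0285, 0.1101]
tcp_rot: [-3.137, 0.002, -1.335]
contact_force: [-2.6, 5.3, 1.7]
grip_width: 0.0353
```

```bash
python3 - <<'E'
from plan import *
s=st()
E
```

```text
t 7.33 tcp mm [587.4 -28.5 110.1] loc [  1.9 -90.4] rpy deg [-1.7972e+02  1.2000e-01 -7.6510e+01] F loc [-1.3, 5.8, 1.7] grip 35.3
```

>>> {"fn": "move_arm", "kwargs": {
  "targets": [0, 0, 0, 0, 0, 0, 1, 0, 0, 0, 0, 0, 0, 0.3, 0, 0, 0, 0, 0, 0, -0.2, 0, 0, 0, 0, 0, 0, -0.7, 0, 0, 0, 0, 0, 0, -1, 0, 0, 0, 0, 0, 0, -1]
}}

```text
time_s: 8.07
tool_pos: [0.5876, -0.029, 0.1101]
tcp_rot: [-3.137, 0.001, -1.335]
contact_force: [0.5, 0.6, -0.2]
grip_width: 0.0852
```

```bash
python3 - <<'E'
from plan import *
s=st()
im,d=arm.snapshot('wrist');cv2.imwrite('pics/w3.png',im)
E
```

```text
t 8.07 tcp mm [587.6 -29.  110.1] loc [  1.9 -91. ] rpy deg [-1.7972e+02  7.0000e-02 -7.6490e+01] F loc [0.7, 0.4, -0.2] grip 85.2
```

View pics/w3.png

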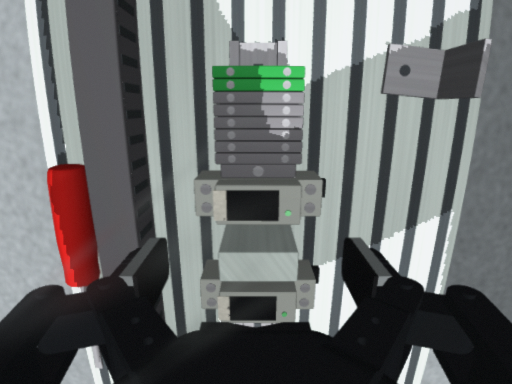

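>>> {"fn": "move_arm", "kwargs": {
  "targets": [0, 0, 0, 0, 0, -25, -1, 0, 0, 0, 0, 0, -28, -1, 0, 0, 0, -25, 1, -5, -0.5, 0, 0, 0, -27, 0, 0, 1, 0, 0, 0, -20, 0, 0, 1, 0, 0, 0, 0, 0, 0, 1, 0, 0, 0, 0, 0, 0, 1],
  "squeeze": 40
}}

```text
time_s: 9.0
tool_pos: [0.5692, 0.0418, 0.1701]
tcp_rot: [-3.137, 0.001, -1.336]
contact_force: [0.8, 0.0, 0.2]
grip_width: 0.0001
```

```bash
python3 - <<'E'
from plan import *
s=st();rows([*W(1,-16),.08],-76.5,4,1,s)
E
```

```text
t 9.0 tcp mm [569.2  41.8 170.1] loc [  0.5 -17.9] rpy deg [-1.7972e+02  7.0000e-02 -7.6540e+01] F loc [0.8, -0.2, 0.2] grip 0.1
[-0.001, 0.0, -0.0, -0.4, -0.0, 22.5, 1.0]
[-0.001, 0.0, -0.0, -0.4, -0.0, 22.5, 1.0]
[-0.001, 0.0, -0.0, -0.4, -0.1, 22.5, 1.0]
[-0.001, 0.0, -0.0, -0.5, -0.1, 22.5, 1.0]
```

>>> {"fn": "move_arm", "kwargs": {
  "targets": [0, 0, 0, -3, 0, 10, 1, -0.002, 0, 0, -1, 0, 22, 1, -0.002, 0, 0, 0, 0, 22, 1, 0, 0, 0, 0, 0, 20, 1, 0, 0, 0, 0, 0, 14, 1, 0, 0, 0, 0, 0, 0, 1]
}}

```text
time_s: 9.75
tool_pos: [0.5679, 0.0431, 0.0762]
tcp_rot: [3.14, 0.001, -1.34]
contact_force: [-0.6, -0.1, -0.8]
grip_width: -0.0002
```

```bash
python3 - <<'E'
from plan import *
s=st();rows([*W(1,-16),.08],-76.5,1,1,s)
E
```

```text
t 9.75 tcp mm [567.9  43.1  76.2] loc [ -0.4 -16.2] rpy deg [ 1.7992e+02  6.0000e-02 -7.6790e+01] F loc [-0.6, 0.1, -0.8] grip -0.2
[0.001, 0.001, -0.005, -0.3, -1.4, -3.8, 1.0]
```

>>> {"fn": "move_arm", "kwargs": {
  "targets": [0, 0, 0, 1.5, -0.7, -3, 1, 0, 0, 0, 1.5, -0.5, 0, 1, 0, 0, 0, 1, 0, 0, 1, 0, 0, 0, 1, 0, 0, 1]
}}

```text
time_s: 10.25
tool_pos: [0.5718, 0.0385, 0.0816]
tcp_rot: [-3.139, 0.001, -1.34]
contact_force: [-0.1, -0.3, 0.4]
grip_width: 0.0001
```

```bash
python3 - <<'E'
from plan import *
s=st()
E
```

```text
t 10.25 tcp mm [571.8  38.5  81.6] loc [  2.3 -21.6] rpy deg [-1.7987e+02  7.0000e-02 -7.6780e+01] F loc [-0.2, -0.3, 0.4] grip 0.1
```

>>> {"fn": "move_arm", "kwargs": {
  "targets": [0, 0, 0, 0.6, 0.6, 0, 1, 0, 0, 0, 0.6, 0.3, 0, 1]
}}

```text
time_s: 10.5
tool_pos: [0.5714, 0.0374, 0.082]
tcp_rot: [-3.138, 0.002, -1.34]
contact_force: [0.5, 4.7, -0.5]
grip_width: 0.0
```

```bash
python3 - <<'E'
from plan import *
s=st()
E
```

```text
t 10.5 tcp mm [571.4  37.4  82. ] loc [  1.7 -22.6] rpy deg [-1.7981e+02  1.0000e-01 -7.6780e+01] F loc [1.6, 4.5, -0.5] grip 0.0
```

>>> {"fn": "move_arm", "kwargs": {
  "targets": [0, 0, 0, 1, 0.3, 0.5, 1, 0, 0, 0, 1, 0, 0.5, 1]
}}

```text
time_s: 10.75
tool_pos: [0.5716, 0.0374, 0.0817]
tcp_rot: [-3.137, 0.004, -1.34]
contact_force: [-3.8, 6.8, 5.5]
grip_width: -0.0004
```

```bash
python3 - <<'E'
from plan import *
s=st()
E
```

```text
t 10.75 tcp mm [571.6  37.4  81.7] loc [  1.9 -22.7] rpy deg [-179.72    0.23  -76.77] F loc [-2.1, 7.5, 5.5] grip -0.4
```

>>> {"fn": "move_arm", "kwargs": {
  "targets": [0, 0, 0, 1.4, 0, 0, 1, 0, 0, 0, 1.4, 0, 0, 1]
}}

```text
time_s: 11.0
tool_pos: [0.5716, 0.0373, 0.0818]
tcp_rot: [-3.136, 0.007, -1.34]
contact_force: [-4.1, 9.7, 1.7]
grip_width: 0.0002
```

```bash
python3 - <<'E'
from plan import *
s=st()
E
```

```text
t 11.0 tcp mm [571.6  37.3  81.8] loc [  1.9 -22.8] rpy deg [-179.68    0.41  -76.75] F loc [-1.8, 10.4, 1.7] grip 0.2
```

>>> {"fn": "move_arm", "kwargs": {
  "targets": [0, 0, 0, 2, 0, 0, 1, 0, 0, 0, 2, 0, 0, 1]
}}

```text
time_s: 11.25
tool_pos: [0.5719, 0.0362, 0.0818]
tcp_rot: [-3.135, 0.01, -1.339]
contact_force: [-3.7, 9.3, 2.7]
grip_width: 0.0001
```

```bash
python3 - <<'E'
from plan import *
s=st()
E
```

```text
t 11.25 tcp mm [571.9  36.2  81.8] loc [  1.9 -23.9] rpy deg [-179.65    0.6   -76.73] F loc [-1.4, 10.0, 2.7] grip 0.1
```

>>> {"fn": "move_arm", "kwargs": {
  "targets": [0, 0.004, 0, 2.5, 0, 0, 1, 0, 0.004, 0, 2.5, 0, 0, 1, 0, 0.004, 0, 2.5, 0, 0, 1]
}}

```text
time_s: 11.62
tool_pos: [0.5726, 0.033, 0.0817]
tcp_rot: [-3.135, 0.003, -1.339]
contact_force: [-3.9, 8.9, 3.6]
grip_width: -0.0001
```

```bash
python3 - <<'E'
from plan import *
s=st()
E
```

```text
t 11.62 tcp mm [572.6  33.   81.7] loc [  1.8 -27.1] rpy deg [-1.796e+02  1.700e-01 -7.671e+01] F loc [-1.7, 9.5, 3.6] grip -0.1
```

>>> {"fn": "move_arm", "kwargs": {
  "targets": [-0.001, 0.002, 0, 3, 0, 0, 1, -0.001, 0.002, 0, 3, 0, 0, 1, -0.001, 0.002, 0, 3, 0, 0, 1, -0.001, 0.002, 0, 3, 0, 0, 1, -0.001, 0.002, 0, 3, 0, 0, 1, -0.001, 0.002, 0, 3, 0, 0, 1, -0.001, 0.002, 0, 3, 0, 0, 1]
}}

```text
time_s: 12.5
tool_pos: [0.5752, 0.0224, 0.0817]
tcp_rot: [-3.14, 0.0, -1.337]
contact_force: [-3.8, 9.0, 2.7]
grip_width: -0.0
```

```bash
python3 - <<'E'
from plan import *
s=st()
E
```

```text
t 12.5 tcp mm [575.2  22.4  81.7] loc [  1.9 -38.1] rpy deg [-179.89    0.    -76.63] F loc [-1.5, 9.7, 2.7] grip -0.0
```

>>> {"fn": "move_arm", "kwargs": {
  "targets": [0, 0.001, 0, 3, 0, 0, 1, 0, 0.001, 0, 3, 0, 0, 1, 0, 0.001, 0, 3, 0, 0, 1, 0, 0.001, 0, 3, 0, 0, 1, 0, 0.001, 0, 2.5, 0, 0, 1]
}}

```text
time_s: 13.12
tool_pos: [0.5769, 0.0151, 0.0817]
tcp_rot: [-3.138, 0.003, -1.336]
contact_force: [-3.4, 10.8, 3.2]
grip_width: 0.0
```

```bash
python3 - <<'E'
from plan import *
s=st()
im,d=arm.snapshot('wrist');cv2.imwrite('pics/w4.png',im)
E
```

```text
t 13.12 tcp mm [576.9  15.1  81.7] loc [  1.8 -45.5] rpy deg [-1.7982e+02  1.7000e-01 -7.6570e+01] F loc [-0.8, 11.3, 3.2] grip 0.0
```

View pics/w4.png

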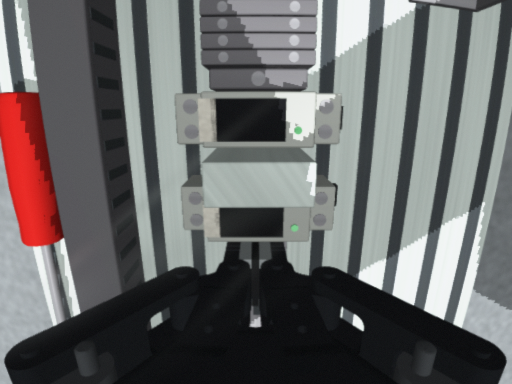

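>>> {"fn": "move_arm", "kwargs": {
  "targets": [0, 0.002, 0, 2.2, 0, 0, 1, 0, 0.002, 0, 2.2, 0, 0, 1, 0, 0.002, 0, 2, 0, 0, 1]
}}

```text
time_s: 13.55
tool_pos: [0.5774, 0.013, 0.0817]
tcp_rot: [-3.138, 0.002, -1.336]
contact_force: [-3.8, 9.9, 3.4]
grip_width: 0.0001
```

```bash
python3 - <<'E'
from plan import *
s=st()
E
```

```text
t 13.55 tcp mm [577.4  13.   81.7] loc [  1.8 -47.7] rpy deg [-1.7977e+02  9.0000e-02 -7.6550e+01] F loc [-1.4, 10.5, 3.4] grip 0.1
```

>>> {"fn": "move_arm", "kwargs": {
  "targets": [0, 0.001, 0, 2, 0, 0, 1, 0, 0.001, 0, 2, 0, 0, 1]
}}

```text
time_s: 13.8
tool_pos: [0.5776, 0.0119, 0.0817]
tcp_rot: [-3.137, 0.003, -1.336]
contact_force: [-4.2, 9.1, 2.7]
grip_width: -0.0001
```

```bash
python3 - <<'E'
from plan import *
s=st()
E
```

```text
t 13.8 tcp mm [577.6  11.9  81.7] loc [  1.8 -48.8] rpy deg [-1.7975e+02  1.6000e-01 -7.6530e+01] F loc [-1.9, 9.8, 2.7] grip -0.1
```

>>> {"fn": "move_arm", "kwargs": {
  "targets": [0, 0.001, 0, 2, 0, 0, 1, 0, 0.001, 0, 2, 0, 0, 1]
}}

```text
time_s: 14.05
tool_pos: [0.5779, 0.0108, 0.0817]
tcp_rot: [-3.137, 0.004, -1.335]
contact_force: [-3.7, 9.6, 2.7]
grip_width: 0.0
```

```bash
python3 - <<'E'
from plan import *
s=st()
E
```

```text
t 14.05 tcp mm [577.9  10.8  81.7] loc [  1.8 -50. ] rpy deg [-179.72    0.22  -76.51] F loc [-1.4, 10.2, 2.7] grip 0.0
```

>>> {"fn": "move_arm", "kwargs": {
  "targets": [0, 0.002, 0, 1.9, 0, 0, 1]
}}

```text
time_s: 14.18
tool_pos: [0.578, 0.0106, 0.0817]
tcp_rot: [-3.137, 0.004, -1.335]
contact_force: [-4.8, 12.4, 5.0]
grip_width: 0.0002
```

>>> {"fn": "move_arm", "kwargs": {
  "targets": [0, 0.002, 0, 1.9, 0, 0, 1]
}}

```text
time_s: 14.3
tool_pos: [0.578, 0.0106, 0.0817]
tcp_rot: [-3.136, 0.004, -1.335]
contact_force: [-5.3, 13.0, 3.7]
grip_width: -0.0002
```

>>> {"fn": "move_arm", "kwargs": {
  "targets": [0, 0.002, 0, 2.05, 0, 0, 1]
}}

```text
time_s: 14.42
tool_pos: [0.578, 0.0106, 0.0817]
tcp_rot: [-3.136, 0.004, -1.335]
contact_force: [-5.2, 13.7, 4.4]
grip_width: 0.0003
```

```bash
python3 - <<'E'
from plan import *
s=st()
E
```

```text
t 14.43 tcp mm [578.   10.6  81.7] loc [  1.8 -50.2] rpy deg [-179.67    0.24  -76.5 ] F loc [-1.9, 14.5, 4.4] grip 0.3
```

>>> {"fn": "move_arm", "kwargs": {
  "targets": [0, 0.002, 0, 2.1, 0, 0, 1, 0, 0.002, 0, 2.1, 0, 0, 1]
}}

```text
time_s: 14.68
tool_pos: [0.578, 0.0105, 0.0817]
tcp_rot: [-3.135, 0.005, -1.335]
contact_force: [-5.3, 13.5, 3.6]
grip_width: -0.0002
```

>>> {"fn": "move_arm", "kwargs": {
  "targets": [0, 0.002, 0, 2.1, 0, 0, 1, 0, 0.002, 0, 2.1, 0, 0, 1]
}}

```text
time_s: 14.92
tool_pos: [0.578, 0.0106, 0.0817]
tcp_rot: [-3.134, 0.005, -1.334]
contact_force: [-5.0, 13.3, 3.6]
grip_width: -0.0001
```

```bash
python3 - <<'E'
from plan import *
s=st()
E
```

```text
t 14.93 tcp mm [578.   10.6  81.7] loc [  1.8 -50.2] rpy deg [-179.59    0.3   -76.46] F loc [-1.8, 14.1, 3.6] grip -0.1
```

>>> {"fn": "move_arm", "kwargs": {
  "targets": [-0.001, 0.003, 0, 2.25, 0, 0, 1, 0, 0.003, 0, 2.25, 0, 0, 1, 0, 0.003, 0, 2.25, 0, 0, 1]
}}

```text
time_s: 15.3
tool_pos: [0.578, 0.0105, 0.0817]
tcp_rot: [-3.134, 0.004, -1.334]
contact_force: [-6.4, 14.6, 3.8]
grip_width: 0.0002
```

```bash
python3 - <<'E'
from plan import *
s=st()
im,d=arm.snapshot('wrist');cv2.imwrite('pics/w5.png',im)
E
```

```text
t 15.3 tcp mm [578.   10.5  81.7] loc [  1.8 -50.3] rpy deg [-179.59    0.2   -76.43] F loc [-2.9, 15.7, 3.8] grip 0.2
```

View pics/w5.png

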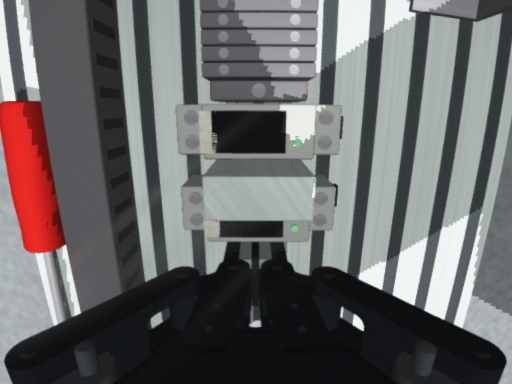

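>>> {"fn": "move_arm", "kwargs": {
  "targets": [-0.002, 0, 0, -2, 0, 0, 1, -0.003, 0, 0, -8, 0, 0, 1, 0, 0, 0, -4, 0, -15, 1, 0, 0, 0, 0, 0, -40, 1, 0, 0, 0, 0, 0, -38, -0.5, 0, 0, 0, 20, 0, 0, -1, 0, 0, 0, 27, 0, 0, -1, 0, 0, 0, 10, 0, 0, -1, 0, 0, 0, 0, 0, 0, -1]
}}

```text
time_s: 16.48
tool_pos: [0.588, -0.0328, 0.1816]
tcp_rot: [-3.138, 0.002, -1.333]
contact_force: [0.3, 0.2, -0.5]
grip_width: 0.085
```

```bash
python3 - <<'E'
from plan import *
s=st();rows([*W(1.5,-90.5),.112],-76.5,3,-1,s)
im,d=arm.snapshot('wrist');cv2.imwrite('pics/w6.png',im)
p=arm.camera_params('wrist');C=cloud(p,d,s);Z=C[...,2]
L=(C[...,:2]-ORG)*1e3;L=np.stack([L@ex,L@ey],-1)
for z0,z1 in((.0735,.083),(.1,.115)):
  m=((d>0)&(Z>z0)&(Z<z1)&(abs(L[...,0])<25)).astype(np.uint8)
  n,lab,stt,ce=cv2.connectedComponentsWithStats(m)
  for i in range(1,n):
    if stt[i,4]<60: continue
    l=L[lab==i];P=C[lab==i];print(stt[i],np.median(P[:,2]),np.percentile(l,[1,99],axis=0).round(1).tolist(),cv2.minAreaRect((P[:,:2]*1000).astype(np.float32))[1:])
E
```

```text
t 16.48 tcp mm [588.  -32.8 181.6] loc [  1.4 -94.8] rpy deg [-1.7981e+02  1.0000e-01 -7.6370e+01] F loc [0.3, 0.1, -0.5] grip 85.0
[-0.001, 0.001, 0.001, -1.4, 0.0, 23.2, -1.0]
[-0.001, 0.001, 0.001, -1.4, 0.0, 23.2, -1.0]
[-0.001, 0.001, 0.001, -1.4, 0.0, 23.2, -1.0]
[ 225  166   62   32 1861] 0.0769878307772516 [[-21.9, -120.4], [23.8, -97.6]] ((47.2130126953125, 23.364809036254883), 13.455723762512207)
[226 212  59  27 716] 0.07699015516642221 [[-22.2, -82.2], [24.1, -60.6]] ((47.07378005981445, 22.737869262695312), 13.312002182006836)
[ 230  204   53   25 1230] 0.10802552231163429 [[-17.2, -98.2], [18.0, -83.7]] ((36.14377212524414, 15.374143600463867), 13.409723281860352)
```

View pics/w6.png

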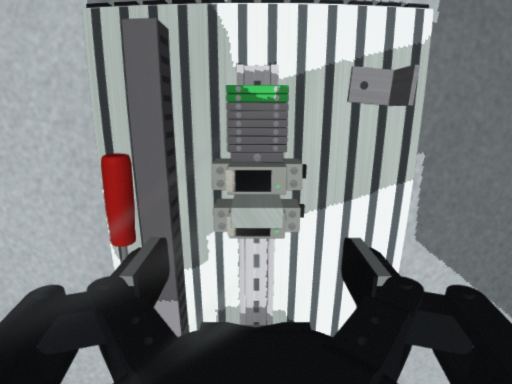

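>>> {"fn": "move_arm", "kwargs": {
  "targets": [-0.002, 0.001, 0, -4, 1, 20, -1, -0.001, 0, 0, 0, 0, 25, -1, 0, 0, 0, 0, 0, 18, -1, 0, 0, 0, 0, 0, 5, -1, 0, 0, 0, 0, 0, 0, -1]
}}

```text
time_s: 17.15
tool_pos: [0.5855, -0.0262, 0.1117]
tcp_rot: [3.141, 0.001, -1.331]
contact_force: [-0.1, 1.1, 0.4]
grip_width: 0.0851
```

```bash
python3 - <<'E'
from plan import *
s=st();rows([*W(.4,-90.7),.11],-76.5,1,-1,s)
E
```

```text
t 17.15 tcp mm [585.5 -26.2 111.7] loc [  0.6 -87.7] rpy deg [ 1.7996e+02  4.0000e-02 -7.6240e+01] F loc [0.1, 1.1, 0.4] grip 85.1
[0.001, 0.001, 0.005, 3.0, 0.2, 1.7, -1.0]
```

>>> {"fn": "move_arm", "kwargs": {
  "targets": [0, 0, 0.005, 2.8, 0.2, 1.5, -1, 0, 0, 0, 0, 0, 0, -1]
}}

```text
time_s: 17.4
tool_pos: [0.5867, -0.0288, 0.1113]
tcp_rot: [-3.14, 0.001, -1.335]
contact_force: [1.0, -0.2, -0.6]
grip_width: 0.0853
```

```bash
python3 - <<'E'
from plan import *
s=st();rows([*W(.4,-90.7),.11],-76.5,1,-1,s)
E
```

```text
t 17.4 tcp mm [586.7 -28.8 111.3] loc [  1.1 -90.5] rpy deg [-1.7993e+02  3.0000e-02 -7.6510e+01] F loc [0.9, -0.5, -0.6] grip 85.3
[-0.001, 0.001, -0.0, 0.2, 0.7, 1.3, -1.0]
```

>>> {"fn": "move_arm", "kwargs": {
  "targets": [0, 0, 0, 0, 0.6, 0.8, 0, 0, 0, 0, 0, 0, 0, 0.5, 0, 0, 0, 0, 0, 0, 1, 0, 0, 0, 0, 0, 0, 1, 0, 0, 0, 0, 0, 0, 1, 0, 0, 0, 0, 0, 0, 1],
  "squeeze": 40
}}

```text
time_s: 18.15
tool_pos: [0.5866, -0.029, 0.1116]
tcp_rot: [-3.139, 0.0, -1.336]
contact_force: [0.2, 0.2, -0.7]
grip_width: 0.0353
```

```bash
python3 - <<'E'
from plan import *
s=st()
E
```

```text
t 18.15 tcp mm [586.6 -29.  111.6] loc [  0.9 -90.7] rpy deg [-1.7983e+02  2.0000e-02 -7.6530e+01] F loc [0.2, 0.1, -0.7] grip 35.3
```

>>> {"fn": "move_arm", "kwargs": {
  "targets": [0, 0, 0, 0, 0, -3, 1, 0, 0, 0, 0, 0, -5, 1]
}}

```text
time_s: 18.4
tool_pos: [0.5861, -0.0291, 0.1194]
tcp_rot: [-3.14, 0.001, -1.336]
contact_force: [-0.3, 0.5, -0.7]
grip_width: 0.0352
```

```bash
python3 - <<'E'
from plan import *
s=st()
E
```

```text
t 18.4 tcp mm [586.1 -29.1 119.4] loc [  0.4 -90.7] rpy deg [-1.7992e+02  3.0000e-02 -7.6540e+01] F loc [-0.2, 0.5, -0.7] grip 35.2
```

>>> {"fn": "move_arm", "kwargs": {
  "targets": [0, 0, 0, 0, 0, -6, 1, 0, 0, 0, 0, 0, -8, 1, 0, 0, 0, 0, 0, -9, 1, 0, 0, 0, 0, 0, -9, 1, 0, 0, 0, 0, 0, -9, 1, 0, 0, 0, 0, 0, -9, 1, 0, 0, 0, 0, 0, -4, 1]
}}

```text
time_s: 19.27
tool_pos: [0.5863, -0.0291, 0.1783]
tcp_rot: [-3.138, 0.001, -1.336]
contact_force: [1.1, 0.0, -0.6]
grip_width: 0.0351
```

```bash
python3 - <<'E'
from plan import *
s=st();rows([*W(1,-49),s['tool_pos'][2]],-76.5,3,1,s)
im,d=arm.snapshot('wrist');cv2.imwrite('pics/w7.png',im)
p=arm.camera_params('wrist');C=cloud(p,d,s);Z=C[...,2]
L=(C[...,:2]-ORG)*1e3;L=np.stack([L@ex,L@ey],-1)
for z0,z1 in((.0735,.083),(.15,.19)):
  m=((d>0)&(Z>z0)&(Z<z1)&(abs(L[...,0])<25)).astype(np.uint8)
  n,lab,stt,ce=cv2.connectedComponentsWithStats(m)
  for i in range(1,n):
    if stt[i,4]<60: continue
    l=L[lab==i];P=C[lab==i];print(stt[i],np.median(P[:,2]),np.percentile(l,[1,99],axis=0).round(1).tolist(),cv2.minAreaRect((P[:,:2]*1000).astype(np.float32))[1:])
E
```

```text
t 19.27 tcp mm [586.3 -29.1 178.3] loc [  0.7 -90.7] rpy deg [-1.7981e+02  3.0000e-02 -7.6530e+01] F loc [1.1, -0.3, -0.6] grip 35.1
[-0.001, 0.0, -0.0, -13.9, -0.1, 0.0, 1.0]
[-0.001, 0.0, -0.0, -13.9, -0.1, 0.0, 1.0]
[-0.001, 0.0, -0.0, -13.9, -0.1, 0.0, 1.0]
[ 224  161   62   30 1792] 0.07694313392977965 [[-22.0, -120.4], [23.9, -98.5]] ((46.8916015625, 22.411460876464844), 13.286893844604492)
[ 195  227  121   80 5263] 0.17450115421579815 [[-23.0, -101.7], [23.7, -81.3]] ((48.442230224609375, 23.47057342529297), 13.406682968139648)
```

View pics/w7.png

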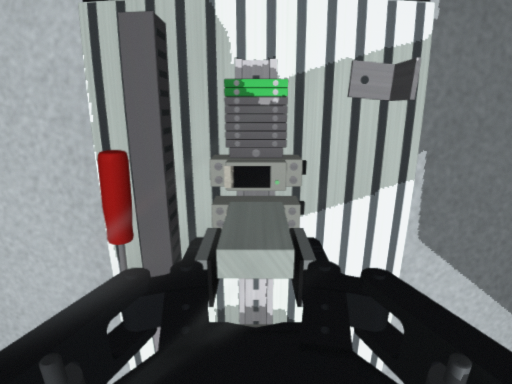

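>>> {"fn": "move_arm", "kwargs": {
  "targets": [-0.001, 0, 0, -13, 0, 0, 1, -0.001, 0, 0, -14, 0, 0, 1, 0, 0, 0, -10, 0, 0, 1, 0, 0, 0, 0, 0, 0, 1]
}}

```text
time_s: 19.82
tool_pos: [0.5766, 0.0097, 0.1778]
tcp_rot: [-3.142, 0.001, -1.335]
contact_force: [0.8, 0.6, -1.1]
grip_width: 0.0349
```

```bash
python3 - <<'E'
from plan import *
s=st();rows([*W(1,-49),s['tool_pos'][2]],-76.5,1,1,s)
E
```

```text
t 19.82 tcp mm [576.6   9.7 177.8] loc [  0.3 -50.7] rpy deg [-1.800e+02  4.000e-02 -7.651e+01] F loc [1.0, 0.4, -1.1] grip 34.9
[-0.0, 0.001, -0.0, -1.7, -0.7, 0.0, 1.0]
```

>>> {"fn": "move_arm", "kwargs": {
  "targets": [0, 0, 0, -1.8, -0.5, 8, 1, 0, 0, 0, 0, 0, 18, 1, 0, 0, 0, 0, 0, 18, 1, 0, 0, 0, 0, 0, 12, 1, 0, 0, 0, 0, 0, 3, 1, 0, 0, 0, 0, 0, 0, 1]
}}

```text
time_s: 20.58
tool_pos: [0.5767, 0.0114, 0.1153]
tcp_rot: [3.141, 0.0, -1.336]
contact_force: [-1.0, 0.5, -1.0]
grip_width: 0.0351
```

```bash
python3 - <<'E'
from plan import *
s=st();rows([*W(1,-49),s['tool_pos'][2]],-76.5,1,1,s)
E
```

```text
t 20.57 tcp mm [576.7  11.4 115.3] loc [  0.7 -49.2] rpy deg [ 1.7995e+02  3.0000e-02 -7.6520e+01] F loc [-0.9, 0.8, -1.0] grip 35.1
[0.001, 0.0, -0.0, -0.2, -0.3, -0.0, 1.0]
```

>>> {"fn": "move_arm", "kwargs": {
  "targets": [0, 0, 0, 0, 0, 1.5, 1, 0, 0, 0, 0, 0, 1, 1, 0, 0, 0, 0, 0, 0.7, 1, 0, 0, 0, 0, 0, 0.5, 1]
}}

```text
time_s: 21.08
tool_pos: [0.5776, 0.0116, 0.113]
tcp_rot: [-3.14, 0.001, -1.335]
contact_force: [-0.7, -0.0, 0.2]
grip_width: 0.0351
```

```bash
python3 - <<'E'
from plan import *
s=st()
E
```

```text
t 21.07 tcp mm [577.6  11.6 113. ] loc [  1.7 -49.2] rpy deg [-1.7988e+02  3.0000e-02 -7.6520e+01] F loc [-0.7, 0.1, 0.2] grip 35.1
```

>>> {"fn": "move_arm", "kwargs": {
  "targets": [0, 0, 0, 0, 0, 1.0, 1, 0, 0, 0, 0, 0, 0.8, 1]
}}

```text
time_s: 21.32
tool_pos: [0.5778, 0.0116, 0.1116]
tcp_rot: [-3.139, 0.0, -1.335]
contact_force: [-2.8, -0.9, 6.6]
grip_width: 0.0352
```

```bash
python3 - <<'E'
from plan import *
s=st()
E
```

```text
t 21.32 tcp mm [577.8  11.6 111.6] loc [  1.8 -49.2] rpy deg [-1.7986e+02  2.0000e-02 -7.6500e+01] F loc [-2.9, -0.3, 6.6] grip 35.2
```

>>> {"fn": "move_arm", "kwargs": {
  "targets": [0, 0, 0, 0.8, 0, -0.3, 1, 0, 0, 0, 1, 0, 0, 1, 0, 0, 0, 0.7, 0, 0, 1]
}}

```text
time_s: 21.7
tool_pos: [0.5784, 0.009, 0.1117]
tcp_rot: [-3.139, 0.0, -1.335]
contact_force: [-0.1, -0.2, -0.7]
grip_width: 0.0351
```

```bash
python3 - <<'E'
from plan import *
s=st()
E
```

```text
t 21.7 tcp mm [578.4   9.  111.7] loc [  1.8 -51.8] rpy deg [-1.7986e+02  3.0000e-02 -7.6500e+01] F loc [-0.1, -0.1, -0.7] grip 35.1
```

>>> {"fn": "move_arm", "kwargs": {
  "targets": [0, 0, 0, 0.5, 0, 0, 1, 0, 0, 0, 0.4, 0, 0, 1]
}}

```text
time_s: 21.95
tool_pos: [0.5786, 0.0081, 0.1117]
tcp_rot: [-3.139, 0.001, -1.335]
contact_force: [0.1, 0.6, -0.4]
grip_width: 0.0351
```

```bash
python3 - <<'E'
from plan import *
s=st()
E
```

```text
t 21.95 tcp mm [578.6   8.1 111.7] loc [  1.9 -52.8] rpy deg [-1.7986e+02  3.0000e-02 -7.6510e+01] F loc [0.2, 0.6, -0.4] grip 35.1
```

>>> {"fn": "move_arm", "kwargs": {
  "targets": [0, 0, 0, 0.4, 0, 0, 1, 0, 0, 0, 0.3, 0, 0, 1]
}}

```text
time_s: 22.2
tool_pos: [0.5788, 0.0076, 0.1117]
tcp_rot: [-3.139, 0.001, -1.335]
contact_force: [-1.9, 3.4, 0.4]
grip_width: 0.035
```

```bash
python3 - <<'E'
from plan import *
s=st()
E
```

```text
t 22.2 tcp mm [578.8   7.6 111.7] loc [  1.9 -53.3] rpy deg [-1.7986e+02  5.0000e-02 -7.6510e+01] F loc [-1.0, 3.8, 0.4] grip 35.0
```

>>> {"fn": "move_arm", "kwargs": {
  "targets": [0, 0, 0, 0, 0, 0, 1, 0, 0, 0, 0, 0, 0, 0.3, 0, 0, 0, 0, 0, 0, -0.2, 0, 0, 0, 0, 0, 0, -0.7, 0, 0, 0, 0, 0, 0, -1, 0, 0, 0, 0, 0, 0, -1, 0, 0, 0, 0, 0, -25, -1, 0, 0, 0, 0, 0, -30, -1, 0, 0, 0, 0, 0, -5, -1]
}}

```text
time_s: 23.32
tool_pos: [0.5785, 0.0071, 0.1728]
tcp_rot: [-3.141, 0.0, -1.335]
contact_force: [-0.3, 0.2, -1.1]
grip_width: 0.0854
```

```bash
python3 - <<'E'
from plan import *
s=st();rows([*W(1,100),.19],-76.5,5,1,s)
im,d=arm.snapshot('wrist');cv2.imwrite('pics/w8.png',im)
E
```

```text
t 23.32 tcp mm [578.5   7.1 172.8] loc [  1.5 -53.7] rpy deg [-179.94    0.    -76.5 ] F loc [-0.2, 0.3, -1.1] grip 85.4
[-0.0, 0.0, 0.0, -30.7, 0.1, -3.4, 1.0]
[-0.0, 0.0, 0.0, -30.7, 0.1, -3.4, 1.0]
[-0.0, 0.0, 0.0, -30.7, 0.1, -3.4, 1.0]
[-0.0, 0.0, 0.0, -30.7, 0.1, -3.4, 1.0]
[-0.0, 0.0, 0.0, -30.7, 0.1, -3.4, 1.0]
```

View pics/w8.png

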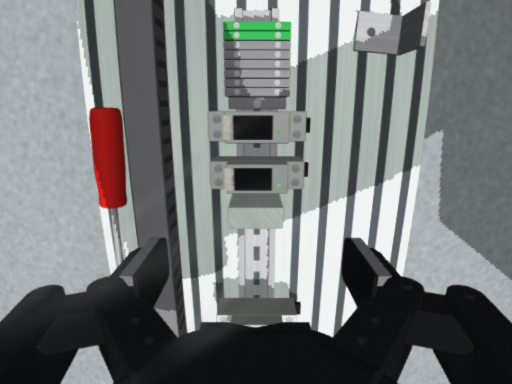

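>>> {"fn": "move_arm", "kwargs": {
  "targets": [0, 0, 0, -28, 0, -3, 0, 0, 0, 0, -32, 0, -3, 1, 0, 0, 0, -32, 0, -3, 1, 0, 0, 0, -32, 0, -3, 1, 0, 0, 0, -26, 0, 0, 1, 0, 0, 0, 0, 0, 0, 1],
  "squeeze": 40
}}

```text
time_s: 24.12
tool_pos: [0.5399, 0.1558, 0.1794]
tcp_rot: [3.135, -0.0, -1.338]
contact_force: [0.0, -0.4, 0.0]
grip_width: 0.0001
```

```bash
python3 - <<'E'
from plan import *
s=st();rows([*W(1,98),.08],-76.5,5,1,s)
im,d=arm.snapshot('wrist');cv2.imwrite('pics/w9.png',im)
p=arm.camera_params('wrist');C=cloud(p,d,s);Z=C[...,2]
L=(C[...,:2]-ORG)*1e3;L=np.stack([L@ex,L@ey],-1)
for z0,z1 in((.0735,.083),(.1,.115)):
  m=((d>0)&(Z>z0)&(Z<z1)&(abs(L[...,0])<25)).astype(np.uint8)
  n,lab,stt,ce=cv2.connectedComponentsWithStats(m)
  for i in range(1,n):
    if stt[i,4]<60: continue
    l=L[lab==i];P=C[lab==i];print(stt[i],np.median(P[:,2]),np.percentile(l,[1,99],axis=0).round(1).tolist(),cv2.minAreaRect((P[:,:2]*1000).astype(np.float32))[1:])
E
```

```text
t 24.12 tcp mm [539.9 155.8 179.4] loc [-1.3 99.9] rpy deg [ 1.7962e+02 -3.0000e-02 -7.6660e+01] F loc [-0.0, -0.4, 0.0] grip 0.1
[0.001, -0.0, -0.001, 0.4, -0.6, 19.9, 1.0]
[0.001, -0.0, -0.001, 0.4, -0.6, 19.9, 1.0]
[0.001, -0.0, -0.001, 0.4, -0.5, 19.9, 1.0]
[0.001, -0.0, -0.001, 0.4, -0.5, 19.9, 1.0]
[0.001, -0.0, -0.001, 0.4, -0.5, 19.9, 1.0]
[ 219  146   63   30 1862] 0.07694734706544583 [[-22.0, 58.5], [24.0, 80.5]] ((47.03487014770508, 22.344587326049805), 13.30259895324707)
```

View pics/w9.png

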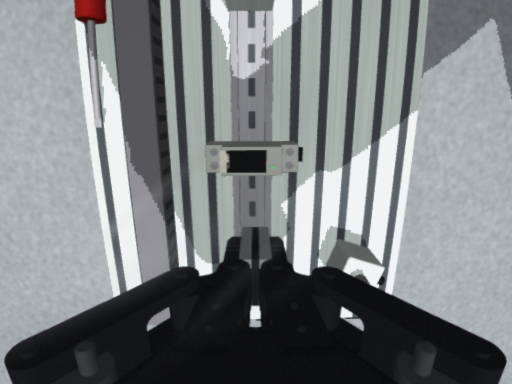

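>>> {"fn": "move_arm", "kwargs": {
  "targets": [0.003, 0, -0.002, 0, -1.5, 15, 1, 0.002, 0, 0, 0, 0, 22, 1, 0.001, 0, 0, 0, 0, 24, 1, 0, 0, 0, 0, 0, 20, 1, 0, 0, 0, 0, 0, 10, 1, 0, 0, 0, 0, 0, 0, 1]
}}

```text
time_s: 24.92
tool_pos: [0.5401, 0.1495, 0.0799]
tcp_rot: [3.136, -0.002, -1.342]
contact_force: [0.6, 0.0, 1.4]
grip_width: 0.0002
```

```bash
python3 - <<'E'
from plan import *
s=st();rows([*W(1.5,93),.081],-76.5,1,1,s)
E
```

```text
t 24.93 tcp mm [540.1 149.5  79.9] loc [-2.6 93.7] rpy deg [ 1.7969e+02 -1.2000e-01 -7.6890e+01] F loc [0.6, -0.1, 1.4] grip 0.2
[0.005, -0.002, -0.007, 0.7, -4.1, -1.1, 1.0]
```

>>> {"fn": "move_arm", "kwargs": {
  "targets": [0.003, 0, -0.003, 0, -2.5, -1, 1, 0.003, 0, -0.003, 0, -1, 0, 1, 0, 0, 0, 0.5, 0, 0, 1]
}}

```text
time_s: 25.3
tool_pos: [0.545, 0.1501, 0.0825]
tcp_rot: [-3.138, -0.001, -1.336]
contact_force: [0.3, -0.5, 0.3]
grip_width: -0.0001
```

```bash
python3 - <<'E'
from plan import *
s=st();rows([*W(1.5,92),.081],-76.5,1,1,s)
E
```

```text
t 25.3 tcp mm [545.  150.1  82.5] loc [ 2.3 93.1] rpy deg [-1.7979e+02 -7.0000e-02 -7.6530e+01] F loc [0.2, -0.5, 0.3] grip -0.1
[-0.004, -0.001, -0.001, 1.1, 0.8, 1.5, 1.0]
```

>>> {"fn": "move_arm", "kwargs": {
  "targets": [-0.001, 0, 0, 1, 0, 0, 1, -0.001, 0, 0, 1.2, 0, 0, 1, 0, 0.001, 0, 1.6, 0, 0, 1, 0, 0.002, 0, 2, 0, 0, 1, 0, 0.002, 0, 2.2, 0, 0, 1]
}}

```text
time_s: 25.92
tool_pos: [0.5461, 0.1469, 0.0832]
tcp_rot: [-3.137, 0.001, -1.336]
contact_force: [-5.0, 9.0, 1.2]
grip_width: 0.0005
```

```bash
python3 - <<'E'
from plan import *
s=st()
E
```

```text
t 25.93 tcp mm [546.1 146.9  83.2] loc [ 2.6 89.8] rpy deg [-1.7974e+02  3.0000e-02 -7.6550e+01] F loc [-2.7, 9.9, 1.2] grip 0.5
```

>>> {"fn": "move_arm", "kwargs": {
  "targets": [-0.001, 0.002, 0, 2.7, 0.1, 0, 1, -0.001, 0.002, 0, 3, 0.1, 0, 1, 0, 0.002, 0, 3.3, 0, 0, 1, 0, 0.002, 0, 3.5, 0, 0, 1, 0, 0.002, 0, 3.5, 0, 0, 1, 0, 0.002, 0, 3.5, 0, 0, 1, 0, 0.002, 0, 3.5, 0, 0, 1, 0, 0.002, 0, 3.5, 0, 0, 1]
}}

```text
time_s: 26.92
tool_pos: [0.5493, 0.1334, 0.0832]
tcp_rot: [-3.135, 0.001, -1.335]
contact_force: [-4.7, 9.1, 1.2]
grip_width: 0.0002
```

```bash
python3 - <<'E'
from plan import *
s=st()
E
```

```text
t 26.93 tcp mm [549.3 133.4  83.2] loc [ 2.5 75.9] rpy deg [-1.796e+02  4.000e-02 -7.651e+01] F loc [-2.4, 9.9, 1.2] grip 0.2
```

>>> {"fn": "move_arm", "kwargs": {
  "targets": [-0.002, 0.002, 0, 4, 0.1, 0, 1, -0.002, 0.002, 0, 4, 0.1, 0, 1, -0.001, 0.002, 0, 4, 0, 0, 1, -0.001, 0.002, 0, 4, 0, 0, 1, -0.001, 0.002, 0, 4, 0, 0, 1, 0, 0.002, 0, 4, 0, 0, 1, 0, 0.002, 0, 4, 0, 0, 1, 0, 0.002, 0, 4, 0, 0, 1, 0, 0.002, 0, 4, 0, 0, 1, 0, 0.002, 0, 4, 0, 0, 1]
}}

```text
time_s: 28.18
tool_pos: [0.5551, 0.1091, 0.0832]
tcp_rot: [-3.136, 0.0, -1.335]
contact_force: [-4.4, 9.5, 1.8]
grip_width: 0.0003
```

```bash
python3 - <<'E'
from plan import *
s=st()
E
```

```text
t 28.18 tcp mm [555.1 109.1  83.2] loc [ 2.5 51. ] rpy deg [-179.71    0.    -76.48] F loc [-2.1, 10.3, 1.8] grip 0.3
```

>>> {"fn": "move_arm", "kwargs": {
  "targets": [-0.001, 0.002, 0, 4, 0.1, 0, 1, -0.001, 0.002, 0, 4, 0.1, 0, 1, -0.001, 0.002, 0, 4, 0, 0, 1, -0.001, 0.002, 0, 4, 0, 0, 1, 0, 0.002, 0, 4, 0, 0, 1, 0, 0.002, 0, 4, 0, 0, 1, 0, 0.002, 0, 4, 0, 0, 1, 0, 0.002, 0, 4, 0, 0, 1, 0, 0.002, 0, 4, 0, 0, 1, 0, 0.002, 0, 4, 0, 0, 1, 0, 0.002, 0, 4, 0, 0, 1]
}}

```text
time_s: 29.55
tool_pos: [0.5615, 0.0821, 0.0832]
tcp_rot: [-3.135, -0.001, -1.334]
contact_force: [-4.5, 8.8, 0.5]
grip_width: 0.0002
```

```bash
python3 - <<'E'
from plan import *
s=st()
E
```

```text
t 29.55 tcp mm [561.5  82.1  83.2] loc [ 2.5 23.1] rpy deg [-1.7965e+02 -8.0000e-02 -7.6460e+01] F loc [-2.3, 9.7, 0.5] grip 0.2
```

>>> {"fn": "move_arm", "kwargs": {
  "targets": [-0.001, 0.001, 0, 4, 0.1, 0, 1, -0.001, 0.001, 0, 4, 0.1, 0, 1, -0.001, 0.001, 0, 4, 0, 0, 1, -0.001, 0.002, 0, 4, 0, 0, 1, 0, 0.002, 0, 4, 0, 0, 1, 0, 0.002, 0, 4, 0, 0, 1, 0, 0.002, 0, 4, 0, 0, 1, 0, 0.002, 0, 3.5, 0, 0, 1, 0, 0.002, 0, 3, 0, 0, 1]
}}

```text
time_s: 30.68
tool_pos: [0.5665, 0.0611, 0.0832]
tcp_rot: [-3.136, -0.0, -1.334]
contact_force: [-3.3, 9.1, 1.0]
grip_width: -0.0002
```

```bash
python3 - <<'E'
from plan import *
s=st()
im,d=arm.snapshot('wrist');cv2.imwrite('pics/w10.png',im)
E
```

```text
t 30.68 tcp mm [566.5  61.1  83.2] loc [2.5 1.6] rpy deg [-179.66   -0.    -76.44] F loc [-1.1, 9.6, 1.0] grip -0.2
```

View pics/w10.png

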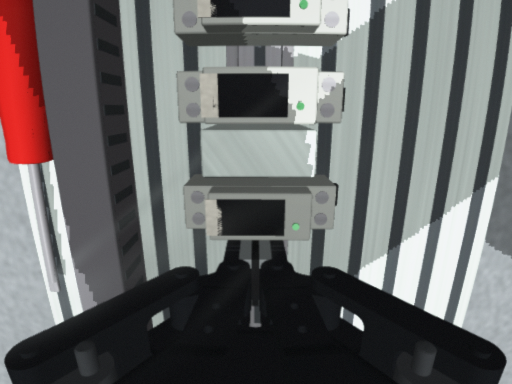

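>>> {"fn": "move_arm", "kwargs": {
  "targets": [-0.001, 0.001, 0, 3, 0.1, 0, 1, -0.001, 0.001, 0, 3, 0.1, 0, 1, -0.001, 0.001, 0, 3, 0, 0, 1, 0, 0.002, 0, 3, 0, 0, 1, 0, 0.002, 0, 2.6, 0, 0, 1, 0, 0.002, 0, 2.3, 0, 0, 1]
}}

```text
time_s: 31.48
tool_pos: [0.5685, 0.0532, 0.0832]
tcp_rot: [-3.136, 0.002, -1.334]
contact_force: [-4.8, 10.3, 1.1]
grip_width: 0.0001
```

```bash
python3 - <<'E'
from plan import *
s=st()
E
```

```text
t 31.48 tcp mm [568.5  53.2  83.2] loc [ 2.5 -6.6] rpy deg [-1.7969e+02  1.0000e-01 -7.6430e+01] F loc [-2.3, 11.2, 1.1] grip 0.1
```

>>> {"fn": "move_arm", "kwargs": {
  "targets": [0, 0.002, 0, 2.3, 0, 0, 1, 0, 0.002, 0, 2.3, 0, 0, 1, 0, 0.002, 0, 2.2, 0, 0, 1, 0, 0.002, 0, 2, 0, 0, 1]
}}

```text
time_s: 31.98
tool_pos: [0.5691, 0.0503, 0.0832]
tcp_rot: [-3.135, 0.001, -1.334]
contact_force: [-3.8, 9.4, 1.7]
grip_width: -0.0001
```

```bash
python3 - <<'E'
from plan import *
s=st()
E
```

```text
t 31.98 tcp mm [569.1  50.3  83.2] loc [ 2.5 -9.5] rpy deg [-1.7961e+02  4.0000e-02 -7.6410e+01] F loc [-1.5, 10.0, 1.7] grip -0.1
```

>>> {"fn": "move_arm", "kwargs": {
  "targets": [-0.001, 0.002, 0, 2, 0, 0, 1, -0.001, 0.002, 0, 2, 0, 0, 1, -0.001, 0.002, 0, 2, 0, 0, 1]
}}

```text
time_s: 32.35
tool_pos: [0.5695, 0.0488, 0.0832]
tcp_rot: [-3.137, -0.0, -1.334]
contact_force: [-4.8, 9.8, 2.4]
grip_width: 0.0
```

```bash
python3 - <<'E'
from plan import *
s=st()
E
```

```text
t 32.35 tcp mm [569.5  48.8  83.2] loc [  2.5 -11.1] rpy deg [-179.73   -0.    -76.41] F loc [-2.4, 10.6, 2.4] grip 0.0
```

>>> {"fn": "move_arm", "kwargs": {
  "targets": [0, 0.001, 0, 2, 0, 0, 1, 0, 0.001, 0, 1.9, 0, 0, 1]
}}

```text
time_s: 32.6
tool_pos: [0.5697, 0.0479, 0.0832]
tcp_rot: [-3.136, 0.001, -1.333]
contact_force: [-4.3, 9.4, 1.8]
grip_width: 0.0001
```

>>> {"fn": "move_arm", "kwargs": {
  "targets": [0, 0.001, 0, 1.9, 0, 0, 1]
}}

```text
time_s: 32.72
tool_pos: [0.5698, 0.0475, 0.0832]
tcp_rot: [-3.136, 0.002, -1.333]
contact_force: [-4.0, 8.7, 1.9]
grip_width: -0.0001
```

```bash
python3 - <<'E'
from plan import *
s=st()
E
```

```text
t 32.73 tcp mm [569.8  47.5  83.2] loc [  2.5 -12.4] rpy deg [-1.7967e+02  1.3000e-01 -7.6400e+01] F loc [-1.8, 9.4, 1.9] grip -0.1
```

>>> {"fn": "move_arm", "kwargs": {
  "targets": [0, 0.001, 0, 1.9, 0, 0, 1]
}}

```text
time_s: 32.85
tool_pos: [0.5699, 0.0472, 0.0832]
tcp_rot: [-3.136, 0.003, -1.334]
contact_force: [-5.0, 12.0, 2.6]
grip_width: -0.0
```

>>> {"fn": "move_arm", "kwargs": {
  "targets": [0, 0.001, 0, 1.9, 0, 0, 1]
}}

```text
time_s: 32.98
tool_pos: [0.5699, 0.0472, 0.0832]
tcp_rot: [-3.135, 0.004, -1.333]
contact_force: [-6.6, 12.2, 2.4]
grip_width: 0.0
```

```bash
python3 - <<'E'
from plan import *
s=st()
E
```

```text
t 32.98 tcp mm [569.9  47.2  83.2] loc [  2.5 -12.8] rpy deg [-179.63    0.25  -76.4 ] F loc [-3.5, 13.4, 2.4] grip 0.0
```

>>> {"fn": "move_arm", "kwargs": {
  "targets": [0, 0.002, 0, 2.1, 0, 0, 1, 0, 0.002, 0, 2.15, 0, 0, 1]
}}

```text
time_s: 33.22
tool_pos: [0.5699, 0.0472, 0.0833]
tcp_rot: [-3.134, 0.005, -1.334]
contact_force: [-6.2, 13.6, 2.7]
grip_width: -0.0
```

```bash
python3 - <<'E'
from plan import *
s=st()
E
```

```text
t 33.23 tcp mm [569.9  47.2  83.3] loc [  2.5 -12.7] rpy deg [-179.57    0.31  -76.4 ] F loc [-2.8, 14.7, 2.7] grip -0.0
```

>>> {"fn": "move_arm", "kwargs": {
  "targets": [-0.001, 0.003, 0, 2.15, 0, 0, 1, -0.001, 0.003, 0, 2.2, 0, 0, 1, 0, 0.003, 0, 2.2, 0, 0, 1, 0, 0.003, 0, 2.2, 0, 0, 1]
}}

```text
time_s: 33.72
tool_pos: [0.5699, 0.0472, 0.0833]
tcp_rot: [-3.134, 0.004, -1.333]
contact_force: [-6.9, 12.8, 3.6]
grip_width: 0.0002
```

```bash
python3 - <<'E'
from plan import *
s=st()
E
```

```text
t 33.73 tcp mm [569.9  47.2  83.3] loc [  2.5 -12.7] rpy deg [-179.58    0.21  -76.4 ] F loc [-3.7, 14.1, 3.6] grip 0.2
```

>>> {"fn": "move_arm", "kwargs": {
  "targets": [-0.001, 0.003, 0, 2.3, 0.1, 0, 1, 0, 0.003, 0, 2.3, 0, 0, 1, 0, 0.003, 0, 2.3, 0, 0, 1]
}}

```text
time_s: 34.1
tool_pos: [0.5699, 0.0472, 0.0832]
tcp_rot: [-3.134, 0.003, -1.333]
contact_force: [-6.6, 13.3, 3.4]
grip_width: -0.0001
```

```bash
python3 - <<'E'
from plan import *
s=st()
E
```

```text
t 34.1 tcp mm [569.9  47.2  83.2] loc [  2.5 -12.7] rpy deg [-1.7954e+02  1.5000e-01 -7.6390e+01] F loc [-3.3, 14.5, 3.4] grip -0.1
```

>>> {"fn": "move_arm", "kwargs": {
  "targets": [-0.003, 0, 0, -2, 0.5, 0, 1, -0.003, 0, 0, -8, 0.5, 0, 1, 0, 0, 0, -4, 0, -15, 1, 0, 0, 0, 0, 0, -40, 1, 0, 0, 0, 0, 0, -36, -0.5, 0, 0, 0, 20, 0, 0, -1, 0, 0, 0, 25, 0, 0, -1, 0, 0, 0, 8, 0, 0, -1, 0, 0, 0, 0, 0, 0, -1]
}}

```text
time_s: 35.22
tool_pos: [0.5783, 0.0077, 0.1816]
tcp_rot: [-3.138, 0.001, -1.332]
contact_force: [-1.0, 0.0, 0.0]
grip_width: 0.0851
```

```bash
python3 - <<'E'
from plan import *
s=st();rows([*W(.6,-53.1),.112],-76.5,3,-1,s)
im,d=arm.snapshot('wrist');cv2.imwrite('pics/w11.png',im)
p=arm.camera_params('wrist');C=cloud(p,d,s);Z=C[...,2]
L=(C[...,:2]-ORG)*1e3;L=np.stack([L@ex,L@ey],-1)
for z0,z1 in((.0735,.083),(.1,.115)):
  m=((d>0)&(Z>z0)&(Z<z1)&(abs(L[...,0])<25)&(L[...,1]>-121)).astype(np.uint8)
  n,lab,stt,ce=cv2.connectedComponentsWithStats(m)
  for i in range(1,n):
    if stt[i,4]<60: continue
    l=L[lab==i];P=C[lab==i];print(stt[i],np.median(P[:,2]),np.percentile(l,[1,99],axis=0).round(1).tolist(),cv2.minAreaRect((P[:,:2]*1000).astype(np.float32))[1:])
E
```

```text
t 35.23 tcp mm [578.3   7.7 181.6] loc [  1.4 -53.1] rpy deg [-1.7977e+02  7.0000e-02 -7.6340e+01] F loc [-1.0, 0.3, 0.0] grip 85.1
[-0.001, 0.0, 0.001, 0.0, 0.4, 23.2, -1.0]
[-0.001, 0.0, 0.001, 0.0, 0.3, 23.2, -1.0]
[-0.001, 0.0, 0.001, 0.0, 0.3, 23.2, -1.0]
[ 225  110   64   31 1946] 0.0769091738739816 [[-22.1, -120.3], [23.4, -98.6]] ((46.502254486083984, 21.962478637695312), 13.608428001403809)
[ 225  160   62   33 1860] 0.07701689036388973 [[-21.9, -82.8], [23.8, -60.2]] ((47.22871398925781, 23.182769775390625), 13.159320831298828)
[226 207  60  27 721] 0.07701024409561705 [[-22.0, -44.9], [24.1, -23.5]] ((47.04307556152344, 22.340736389160156), 13.860421180725098)
[ 229  198   53   25 1257] 0.10805973973607602 [[-16.2, -60.7], [19.1, -45.7]] ((35.98403549194336, 15.536130905151367), 13.326383590698242)
```

View pics/w11.png

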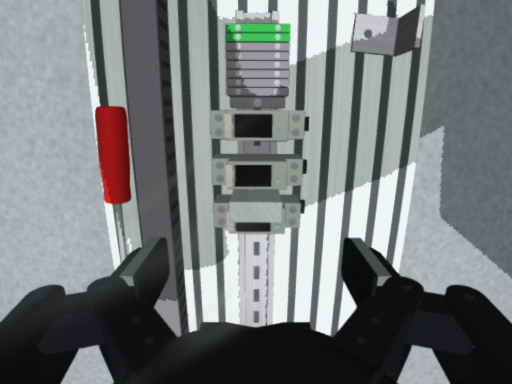

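>>> {"fn": "move_arm", "kwargs": {
  "targets": [-0.002, 0, 0.001, 0, 0, 12, -1, -0.001, 0, 0.001, 0, 0, 20, -1, 0, 0, 0, 0, 0, 20, -1, 0, 0, 0, 0, 0, 13, -1, 0, 0, 0, 0, 0, 4, -1, 0, 0, 0, 0, 0, 0, -1]
}}

```text
time_s: 36.02
tool_pos: [0.5769, 0.0103, 0.1071]
tcp_rot: [3.139, 0.001, -1.332]
contact_force: [0.7, 0.3, 1.0]
grip_width: 0.0855
```

```bash
python3 - <<'E'
from plan import *
s=st();rows([*W(1.4,-53.2),.11],-76.5,1,-1,s)
E
```

```text
t 36.02 tcp mm [576.9  10.3 107.1] loc [  0.7 -50.2] rpy deg [ 1.7985e+02  7.0000e-02 -7.6300e+01] F loc [0.8, 0.2, 1.0] grip 85.5
[0.003, 0.001, 0.003, 3.0, -0.7, -2.9, -1.0]
```

>>> {"fn": "move_arm", "kwargs": {
  "targets": [0.001, 0.001, 0.003, 2.7, -0.4, -2.5, -1, 0.001, 0, 0, 0, 0, 0, -1]
}}

```text
time_s: 36.28
tool_pos: [0.5788, 0.0079, 0.1109]
tcp_rot: [-3.14, 0.0, -1.335]
contact_force: [-0.4, -0.5, -0.1]
grip_width: 0.0854
```

```bash
python3 - <<'E'
from plan import *
s=st();rows([*W(1.4,-53.2),.11],-76.5,1,-1,s)
E
```

```text
t 36.27 tcp mm [578.8   7.9 110.9] loc [  2. -53.] rpy deg [-179.92    0.    -76.47] F loc [-0.5, -0.4, -0.1] grip 85.4
[-0.001, 0.0, 0.001, 0.2, 0.6, 0.9, -1.0]
```

>>> {"fn": "move_arm", "kwargs": {
  "targets": [0, 0, 0, 0.1, 0.4, 0, 0, 0, 0, 0, 0, 0, 0, 0.5, 0, 0, 0, 0, 0, 0, 1, 0, 0, 0, 0, 0, 0, 1, 0, 0, 0, 0, 0, 0, 1, 0, 0, 0, 0, 0, 0, 1],
  "squeeze": 40
}}

```text
time_s: 37.02
tool_pos: [0.5788, 0.0076, 0.112]
tcp_rot: [-3.138, 0.0, -1.335]
contact_force: [-0.7, 1.0, 1.1]
grip_width: 0.0353
```

```bash
python3 - <<'E'
from plan import *
s=st()
E
```

```text
t 37.02 tcp mm [578.8   7.6 112. ] loc [  1.9 -53.3] rpy deg [-1.7981e+02  1.0000e-02 -7.6480e+01] F loc [-0.4, 1.2, 1.1] grip 35.3
```

>>> {"fn": "move_arm", "kwargs": {
  "targets": [0, 0, 0, 0, 0, -3, 1, 0, 0, 0, 0, 0, -5, 1, 0, 0, 0, 0, 0, -6, 1, 0, 0, 0, 0, 0, -8, 1, 0, 0, 0, 0, 0, -9, 1, 0, 0, 0, 0, 0, -9, 1, 0, 0, 0, 0, 0, -9, 1, 0, 0, 0, 0, 0, -9, 1, 0, 0, 0, 0, 0, -5, 1, 0, 0, 0, 0, 0, 0, 1]
}}

```text
time_s: 38.28
tool_pos: [0.5785, 0.0076, 0.18]
tcp_rot: [-3.138, 0.0, -1.335]
contact_force: [0.4, 0.7, -0.9]
grip_width: 0.0353
```

```bash
python3 - <<'E'
from plan import *
s=st();rows([*W(-95,10),s['tool_pos'][2]],-76.5,5,1,s)
im,d=arm.snapshot('wrist');cv2.imwrite('pics/w12.png',im)
im,d=arm.snapshot('top');cv2.imwrite('pics/t12.png',im)
E
```

```text
t 38.27 tcp mm [578.5   7.6 180. ] loc [  1.7 -53.3] rpy deg [-1.7978e+02  3.0000e-02 -7.6490e+01] F loc [0.6, 0.5, -0.9] grip 35.3
[-0.001, 0.0, 0.0, -12.7, 19.3, -0.1, 1.0]
[-0.001, 0.0, 0.0, -12.7, 19.3, -0.1, 1.0]
[-0.001, 0.0, 0.0, -12.7, 19.3, -0.0, 1.0]
[-0.001, 0.0, 0.0, -12.7, 19.3, -0.0, 1.0]
[-0.001, 0.0, 0.0, -12.7, 19.3, -0.0, 1.0]
```

View pics/w12.png

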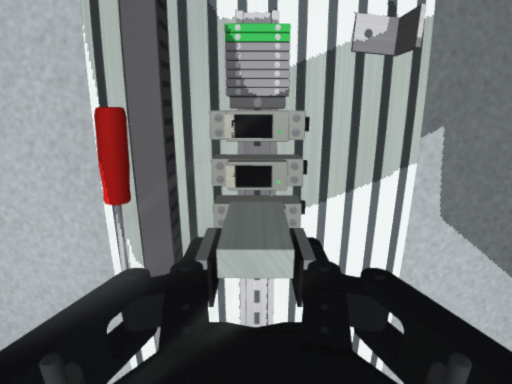

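>>> {"fn": "move_arm", "kwargs": {
  "targets": [-0.001, 0, 0, -12, 18, 0, 1, -0.001, 0, 0, -14, 20, 0, 1, -0.001, 0, 0, -14, 20, 0, 1, 0, 0, 0, -14, 20, 0, 1, 0, 0, 0, -10, 15, 0, 1, 0, 0, 0, 0, 0, 0, 1]
}}

```text
time_s: 39.12
tool_pos: [0.4688, 0.0485, 0.1767]
tcp_rot: [3.137, -0.0, -1.336]
contact_force: [0.2, -0.2, -0.3]
grip_width: 0.035
```

```bash
python3 - <<'E'
from plan import *
s=st();rows([*W(-96,14),s['tool_pos'][2]],-76.5,1,1,s)
E
```

```text
t 39.12 tcp mm [468.8  48.5 176.7] loc [-95.5  12.1] rpy deg [ 1.7974e+02 -1.0000e-02 -7.6540e+01] F loc [0.2, -0.2, -0.3] grip 35.0
[0.005, -0.0, -0.001, -1.9, 0.5, 0.0, 1.0]
```

>>> {"fn": "move_arm", "kwargs": {
  "targets": [0.003, 0, 0, 0, 0, 12, 1, 0.001, 0, 0, 0, 0, 20, 1, 0, 0, 0, 0, 0, 18, 1, 0, 0, 0, 0, 0, 10, 1, 0, 0, 0, 0, 0, 3, 1, 0, 0, 0, 0, 0, 0, 1]
}}

```text
time_s: 39.88
tool_pos: [0.4711, 0.0481, 0.1093]
tcp_rot: [3.141, -0.001, -1.337]
contact_force: [0.4, -0.8, -1.2]
grip_width: 0.0353
```

```bash
python3 - <<'E'
from plan import *
s=st();rows([*W(-96,14),.1045],-76.5,1,1,s)
E
```

```text
t 39.88 tcp mm [471.1  48.1 109.3] loc [-93.4  11.2] rpy deg [ 1.7997e+02 -5.0000e-02 -7.6600e+01] F loc [0.2, -0.9, -1.2] grip 35.3
[0.001, -0.001, -0.002, -2.8, 2.6, 4.8, 1.0]
```

>>> {"fn": "move_arm", "kwargs": {
  "targets": [0, 0, 0, 0, 0, 1.5, 1, 0, 0, 0, 0, 0, 1, 1, 0, 0, 0, 0, 0, 1, 1, 0, 0, 0, 0, 0, 0.5, 1]
}}

```text
time_s: 40.38
tool_pos: [0.472, 0.0485, 0.1064]
tcp_rot: [-3.139, -0.0, -1.337]
contact_force: [0.1, 0.4, -0.8]
grip_width: 0.035
```

```bash
python3 - <<'E'
from plan import *
s=st()
E
```

```text
t 40.38 tcp mm [472.   48.5 106.4] loc [-92.4  11.3] rpy deg [-1.7986e+02 -2.0000e-02 -7.6590e+01] F loc [0.2, 0.3, -0.8] grip 35.0
```

>>> {"fn": "move_arm", "kwargs": {
  "targets": [0, 0, 0, 0, 0, 1, 1, 0, 0, 0, 0, 0, 0.8, 1, 0, 0, 0, 0, 0, 0.5, 1]
}}

```text
time_s: 40.75
tool_pos: [0.4721, 0.0485, 0.1044]
tcp_rot: [-3.139, -0.0, -1.336]
contact_force: [-3.0, 0.3, 8.2]
grip_width: 0.035
```

```bash
python3 - <<'E'
from plan import *
s=st()
E
```

```text
t 40.75 tcp mm [472.1  48.5 104.4] loc [-92.3  11.3] rpy deg [-1.7985e+02 -2.0000e-02 -7.6570e+01] F loc [-2.9, 1.0, 8.2] grip 35.0
```

Block is standing on the panel at the expected height (104.4). Release and retreat.

>>> {"fn": "move_arm", "kwargs": {
  "targets": [0, 0, 0, 0, 0, -0.2, 1, 0, 0, 0, 0, 0, 0, 0.3, 0, 0, 0, 0, 0, 0, -0.2, 0, 0, 0, 0, 0, 0, -0.7, 0, 0, 0, 0, 0, 0, -1, 0, 0, 0, 0, 0, 0, -1, 0, 0, 0, 0, 0, -15, -1, 0, 0, 0, 0, 0, -30, -1, 0, 0, 0, 0, 0, -30, -1, 0, 0, 0, 0, 0, -20, -1, 0, 0, 0, 0, 0, 0, -1]
}}

```text
time_s: 42.12
tool_pos: [0.4718, 0.0483, 0.2022]
tcp_rot: [-3.14, -0.001, -1.336]
contact_force: [0.1, -0.1, -0.3]
grip_width: 0.0854
```

```bash
python3 - <<'E'
from plan import *
s=st()
im,d=arm.snapshot('wrist');cv2.imwrite('pics/w13.png',im)
im2,d2=arm.snapshot('scene');cv2.imwrite('pics/s13.png',im2)
p=arm.camera_params('wrist');C=cloud(p,d,s);Z=C[...,2]
L=(C[...,:2]-ORG)*1e3;L=np.stack([L@ex,L@ey],-1)
for z0,z1,x0,x1 in((.0735,.083,-25,25),(.095,.11,-140,-50)):
  m=((d>0)&(Z>z0)&(Z<z1)&(L[...,0]>x0)&(L[...,0]<x1)&(L[...,1]>-121)).astype(np.uint8)
  n,lab,stt,ce=cv2.connectedComponentsWithStats(m)
  for i in range(1,n):
    if stt[i,4]<60: continue
    l=L[lab==i];P=C[lab==i];print(stt[i],np.median(P[:,2]),np.percentile(l,[1,99],axis=0).round(1).tolist(),cv2.minAreaRect((P[:,:2]*1000).astype(np.float32))[1:])
E
```

```text
t 42.12 tcp mm [471.8  48.3 202.2] loc [-92.6  11.3] rpy deg [-1.7989e+02 -4.0000e-02 -7.6570e+01] F loc [0.1, -0.1, -0.3] grip 85.4
[ 103   24   63   34 1891] 0.07687761281261288 [[-23.0, -120.4], [23.5, -98.2]] ((48.227291107177734, 23.190608978271484), 13.383096694946289)
[ 108   76   61   31 1725] 0.07686430639524602 [[-23.0, -82.8], [23.6, -60.6]] ((48.139381408691406, 22.819217681884766), 13.592668533325195)
[ 112  125   60   28 1538] 0.07693114635475036 [[-22.7, -45.3], [23.8, -23.7]] ((47.43180847167969, 22.273601531982422), 12.730801582336426)
[232 189  47  21 929] 0.1005968541874018 [[-110.3, 3.9], [-75.0, 18.8]] ((35.904537200927734, 15.263011932373047), 13.436217308044434)
```

View pics/w13.png

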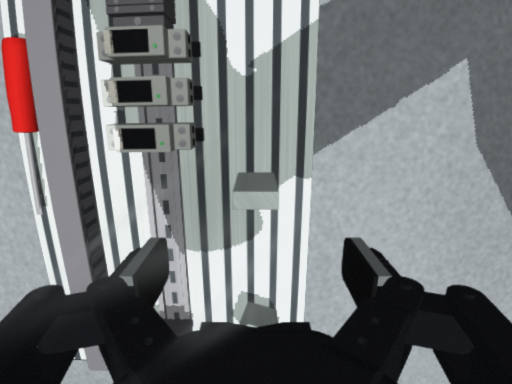

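View pics/s13.png

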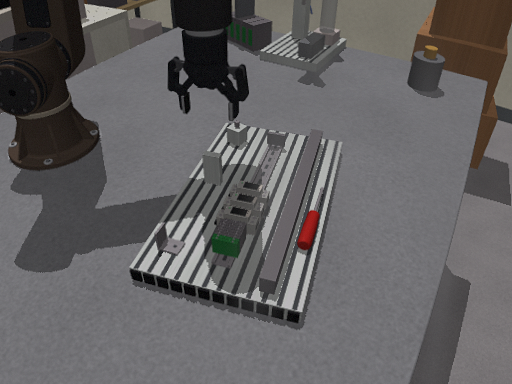

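```bash
python3 - <<'E'
from rig import arm
print(arm.hand_in())
E
```

```text
the job is handed in; nothing more can be done
None
```

The job is done and handed in at about 42 s. Both gaps are set with the 15 mm spacer block, and the block is standing back on the panel.

- **Setting the gaps:** I stood the block against the locked module and slid the middle module up to it by feel. I then did the same between the middle and last modules. The highest push force I read was 15.7 N on the middle module and 14.7 N on the last one, so the pinch was about 4 to 5.5 N each time. Forces were read only between moves, so a brief higher peak would not show.
- **Last checks:** In the final wrist picture the module centres are about 37.6 and 37.2 mm apart, against 37.5 mm for 15 mm gaps. That is within the camera's accuracy. The middle module measured at the same place after the second push, within that accuracy.
- **Block and other items:** The block stands upright on the robot's side of the rail, about 92 mm from its centre line, with the gripper open and clear above it. By eye, the bracket, cylinder and screwdriver look undisturbed; I did not measure them again. No check failed or disagreed.

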